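Eject the amber filter glass and stand it on the viewing stand

ROBOT

A 7-joint arm with a two-finger parallel gripper is mounted at the origin on the work surface. World frame = base frame: x ahead of the robot, y to its left, z up, the work surface at z = 0. Lengths are in m, angles in rad, forces in N, time in s.
With the tool pointing down it reaches from about 0.4 to 0.85 m from the base axis. Payload 6.9 kg.
Tool frame: the origin (TCP) lies midway between the tips of the shut fingers; the grasp point (between the pads) lies 19 mm behind it; z points along the fingers, y is the direction in which the jaws open and shut (so a half turn about z gives the same grasp; the last joint's range is limited). The gripper opens to 85 mm and grips with 20 to 120 N. Pads are 22 mm wide; open, the fingers measure 114 mm over their backs; the gripper's body (76 mm by 85 mm) begins 54 mm behind the grasp point. The pads swing forward as they close: fully open they stand 13 mm farther back than shut.
Start: joints at [-1, 0.507, -0.238, 1.5, 0.126, 1.149, -0.155], TCP at [0.28, 0.559, 0.231] pointing down, gripper open.
Joint ranges: [-3.08, 3.08], [-0.24, 2.05], [-1.43, 1.35], [0, 2.5], [-1.52, 4.66], [0.17, 1.96], [-2.89, 2.89]. Speed limits (rad/s): [2.39, 2.39, 3.14, 3.14, 3.14, 3.14, 3.14].

INTERFACE

Orientations are given as a 3x3 rotation matrix whose columns are the frame's x, y, z axes.
In Python, from station import * gives the robot as it stands.
- The arm moves only by the tool servo_tool, never from a script. Its argument "targets" is text: rows parted by semicolons, each of 7 numbers parted by spaces: the closure, from 0 (fully open) to 1 (shut), then the shift along the tool's x, y, z in mm, then the turn, a rotation vector about the tool's x, y, z in degrees. A call has 1 to 10 rows; each row is the pose to reach, as a shift and turn from the pose commanded when the call began, along the tool's axes at that moment; what a row does not reach only later rows make up. A row lasts 1/10 s, in which the tool goes at most 50 mm and 8.59 degrees, less where a joint would pass 70% of its speed; a pose out of reach is approached as far as the arm can. A call with a gripper value outside its range is refused whole. The fingers move at their own pace and stop on an object; "squeeze" is the grip in N (left out, the last holds). Time passes only in rows, so rows that repeat a pose let the fingers close. It gives the time, the measured TCP pose, the force and the opening at its end, in the units of the state.
- get_state(): the state, without advancing time (a new reading comes with each control period).
- read_camera(name): name is "scene" or "side" or "wrist"; returns a dict with "frame" (480x640x3 uint8, red, green, blue), "fov_y" (degrees; the focal length in pixels is half the picture's height over the tangent of half this angle, whatever the lens; pixels are square), "cx", "cy" (the principal point, pixels), "dist" ([k1, k2, p1, p2, k3] as OpenCV has them; the pictures are not rectified), "rvec" (rotation vector, rad) and "tvec" (3), from world to camera coordinates, as OpenCV has them; the wrist camera has in their place "tool_from_camera" (4x4, takes a point from camera to tool coordinates, whose origin is the TCP and whose axes are the flange's). Camera axes: x right, y down, z forward; pixel columns grow to the right and rows downward; lengths in m; the calibration is good to about 2 mm. A picture is of the moment at which its call begins: read the wrist's pose just before it. There is no depth.
- close_job(): hands the job in, once; it reports no verdict.
Trained networks look in a picture, given as the dict that the camera call returned (one of the last four; its "shot" number tells which), for a name from the list of things; names that differ only in an ending like _2 or _b are one class to them, and where a whole thing is asked for, a point or a joint stands for the part that bears it (a point fixed in the world has none). Each returns a list of dicts, best first, with "score" (0 to 1); they miss things now and then, are a little off and sometimes report something else, mostly with a low value. They report only what shows in the picture. A call takes as long as a camera call.
- spot_in(label, picture): "extent" ([left, top, right, bottom] in pixels, round what is visible of it).
- trace(label, picture): "pixels" (480x640 bool, what is visible of it) and "extent" ([left, top, right, bottom] in pixels, round what is visible of it).
The state is a dict: "time": time; "joint_positions": joint angles; "joint_velocities": joint speeds; "joint_efforts": joint torques, N m; "tool_pos": TCP position; "tool_rot": TCP orientation; "wrist_force": force on the tool from outside, world axes, zero at the start; "ft_torque": the same for the moment, N m; "gripper_width": finger opening in m.
Only numpy, scipy, OpenCV 4.12 (cv2) and the standard library are available. Lean on these libraries where they do the work, as an engineer would, in place of code of your own. Each camera call takes 0.05 s, during which the arm holds its last target.

TASK

Bring the amber filter glass to the viewing stand: it sits sunk in one of the block's leaning slots, so push it up with its own ejector key, then take it by its edge, slide it up out of the slot in the direction the slot leans, and stand it on the stand's ledge, leaning against the lit panel. Press the key gently (under 40 N), do not lever the glass against its slot or drop it, and leave the other two glasses and the bottle, beakers, jar, carton and crucible alone.

Things in the scene. Friction and masses are not known exactly. Their poses are not given: they have to be found in the camera images.
- plate_amber: Amber glass plate with an opaque orange band at its top: 8 mm thick (its x), 56 mm wide (y), 100 mm tall (z), about 0.12 kg. Origin: centre of its bottom face; z runs up the plate. In block and stand its z leans 20 degrees from vertical towards their -x. Any of the three pockets may hold it; its top edge starts 5 mm below the rim.
- plate_green: Green glass plate with a green top band. Same size and pose convention as the amber plate. Leave it alone.
- plate_violet: Violet glass plate with a violet top band. Same size and pose convention as the amber plate. Leave it alone.
- rack: Slotted block fixed to the bench; origin: centre of its base, z up. Three clear pockets with white sides (walls 5 mm), 40 mm apart along x, lean 20 degrees, tops towards -x; inside 10 by 59 mm, 105 mm deep along the lean. Seated plates have their origins at x = -24, 16, 56 mm, y = 0, z = 32 mm. White key housing 90 mm high at y = -62 to -98, x = -62 to 62 mm, one key per pocket.
- mouth0 (a point): Centre of the mouth of the nearest (lowest x) pocket, at x = -59, y = 0, z = 131 mm in the block's frame; axes as the block's. Its plate sits with its origin at x = -24, z = 32 mm and is raised by key0.
- mouth1 (a point): Centre of the mouth of the middle pocket, at x = -19, y = 0, z = 131 mm in the block's frame; axes as the block's. Its plate sits with its origin at x = 16, z = 32 mm and is raised by key1.
- mouth2 (a point): Centre of the mouth of the farthest (highest x) pocket, at x = 21, y = 0, z = 131 mm in the block's frame; axes as the block's. Its plate sits with its origin at x = 56, z = 32 mm and is raised by key2.
- key0_top (a point): Centre of the top of the blue cap (26 mm along the block's x, 30 mm along y, 8 mm thick) of the ejector key of the nearest (lowest x) pocket: at x = -40, y = -80, z = 140 mm in the block's frame when fully up. It goes straight down.
- key1_top (a point): Centre of the top of the blue cap (26 mm along the block's x, 30 mm along y, 8 mm thick) of the ejector key of the middle pocket: at x = 0, y = -80, z = 140 mm in the block's frame when fully up. It goes straight down.
- key2_top (a point): Centre of the top of the blue cap (26 mm along the block's x, 30 mm along y, 8 mm thick) of the ejector key of the farthest (highest x) pocket: at x = 40, y = -80, z = 140 mm in the block's frame when fully up. It goes straight down.
- key0 (a joint): Travel (m) of the ejector key of the nearest (lowest x) pocket: 0 up, 0.040 pressed home on its stop; starts at 0 to 0.005 and stays where it is left. Moving it takes 5 to 8 N. The first 6 mm are free, then each mm raises the plate 1 mm along its pocket.
- key1 (a joint): Travel (m) of the ejector key of the middle pocket: 0 up, 0.040 pressed home on its stop; starts at 0 to 0.005 and stays where it is left. Moving it takes 5 to 8 N. The first 6 mm are free, then each mm raises the plate 1 mm along its pocket.
- key2 (a joint): Travel (m) of the ejector key of the farthest (highest x) pocket: 0 up, 0.040 pressed home on its stop; starts at 0 to 0.005 and stays where it is left. Moving it takes 5 to 8 N. The first 6 mm are free, then each mm raises the plate 1 mm along its pocket.
- stand: Grey viewing stand with a lit white panel, fixed to the bench; origin at the centre of its base on the bench, z up. The panel is 120 mm wide (y) and reaches 60 mm along its lean above the ledge; it faces the stand's +x and leans 20 degrees from vertical, its top towards -x. A ledge at right angles to the panel, 24 mm deep, ends in a lip 12 mm high.
- seat (a point): Middle of the crease where ledge and panel meet, 34 mm above the bench; axes as the stand's. A plate standing properly has the centre of its bottom face 4 mm in front of this point along the ledge (x +3.8, z +1.4 mm).
- wash_bottle: White wash bottle with a blue cap, 72 mm diameter, 170 mm tall; bystander.
- spatula_beaker: Glass beaker, 80 mm diameter, 105 mm tall, with spatulas sticking out to 200 mm; bystander.
- reagent_jar: Small amber jar with a red lid, 56 mm diameter, 75 mm tall; bystander.
- carton: Open white carton, 130 by 160 by 70 mm; bystander.
- crucible: White crucible bowl, 60 mm diameter, 40 mm tall; bystander.
- small_beaker: Small glass beaker, 60 mm diameter, 80 mm tall; bystander.

How it is judged:
On the way, in this order (a step that is already met when the one before it is completed fails the run):
1. The amber plate is pushed up at least 29 mm by its ejector key, pressed home (travel above 36 mm), with no finger touching the plate, for 0.2 s (distance of plate_amber from where it was at the start of the episode above 0.029 m and contact force between the fingers and plate_amber below 0.05 N and z of plate_amber in the frame of rack between 0.056 and 0.075 m and value of joint any of key0, key1, key2 above 0.036 m), for 0.2 s.
2. The amber plate, held in the fingers and still leaning as its slot does (within 8 degrees of the slot's 20), is fully out above its slot: its bottom edge more than 133 mm above the bench (z of plate_amber in the frame of rack above 0.133 m and contact force between the fingers and plate_amber above 0.5 N and angle between plate_amber's own z axis and vertical between 0.21 and 0.49 rad), for 0.05 s.
At the end, for the whole second after the job is handed in: The amber plate rests right way up on the ledge, leaning back on the panel (14 to 32 degrees from vertical), its bottom centre within 20 mm of the middle sideways, square to the panel within 11 degrees; the other two plates are in their pockets, within 8 mm of where they began (x of plate_amber in the frame of seat between -0.003 and 0.022 m and y of plate_amber in the frame of seat between -0.02 and 0.02 m and z of plate_amber in the frame of seat between -0.004 and 0.012 m and angle between plate_amber's own z axis and vertical between 0.24 and 0.56 rad and angle between the y axis of plate_amber and the y axis of stand, either way round below 0.2 rad and contact force between plate_amber and stand above 0.3 N and linear speed of plate_amber below 0.02 m/s and distance of each of plate_green, plate_violet from where it was at the start of the episode below 0.008 m); the robot touches nothing.
It fails at once if the fingers bear on the block or its keys with more than 40 N (contact force between the fingers and rack above 40 N).
It fails at once if the amber plate is levered or jammed against the block with more than 30 N (contact force between plate_amber and rack above 30 N).
It fails at once if the amber plate is pressed on the stand with more than 40 N (contact force between plate_amber and stand above 40 N).
It fails at once if the amber plate falls freely (faster than 0.35 m/s while nothing touches it, a drop of about 6 mm) (linear speed of plate_amber above 0.35 m/s and contact force between plate_amber and anything else below 0.01 N).
It fails at once if another plate is moved by more than 8 mm, or the bottle, beakers, jar, carton or crucible by more than 30 mm (distance of any of plate_green, plate_violet from where it was at the start of the episode above 0.008 m or distance of any of wash_bottle, spatula_beaker, reagent_jar, carton, crucible, small_beaker from where it was at the start of the episode above 0.03 m).
It also fails if it takes over 54 s, if anything falls off the work surface, if the arm or the gripper's body presses on something with over 40 N, if the wrist force passes 120 N, or if a joint passes its speed limit or range.

## Working session

There is one attempt and no reset: what is moved stays moved. The work goes in short steps, Python scripts to look and compute and a tool call to move; the robot and the scene stay as the last step left them, time stands still between calls to the robot, and variables do not carry over. Pictures are saved under pics/ and viewed, and the job is handed in when it is done.

Besides the shell and the picture viewer there is one more tool, called as name(argument=value, ...), one argument or row to a line, values as JSON. servo_tool: Moves the arm, as the interface text tells. Its arguments: {"type":"object","properties":{"targets":{"type":"string"},"squeeze":{"type":"number"}},"required":["targets"]}

```bash
ls; mkdir -p pics
cat > h.py <<'E'
from station import *
import numpy as np, cv2
def K(p):
    f=240/np.tan(np.radians(p["fov_y"])/2)
    return np.array([[f,0,p["cx"]],[0,f,p["cy"]],[0,0,1.]])
def save(p,n): cv2.imwrite('pics/'+n,cv2.cvtColor(p["frame"],cv2.COLOR_RGB2BGR))
E
python3 - <<'E'
from h import *
s=get_state();print(s['time'],s['tool_pos'],s['tool_rot'],s['gripper_width'])
import pickle
for n in ['scene','side']:
    p=read_camera(n);save(p,n+'0.png');pickle.dump(p,open(n+'0.pkl','wb'))
    print({k:v for k,v in p.items() if k!='frame'})
    for l in ['rack','plate_amber','stand','key0','key0_top','plate_green','plate_violet']:
        print(n,l,[(round(d['score'],2),d['extent']) for d in spot_in(l,p)][:4])
print(get_state()['time'])
E
```

```text
pics
0.0 [0.28001945 0.55818522 0.2304266 ] [[-8.93897754e-01  4.48270267e-01 -7.57052975e-04]
 [ 4.48270902e-01  8.93896242e-01 -1.64501482e-03]
 [-6.06844231e-05 -1.80983987e-03 -9.99998360e-01]] 0.08556837815603775
{'fov_y': 55.2754527243703, 'cx': 318.2048102212362, 'cy': 242.50350021872788, 'dist': array([-0.06815033,  0.        ,  0.        ,  0.        ,  0.        ]), 'rvec': array([ 1.63784899,  1.89554566, -0.78264802]), 'tvec': array([ 0.05806513, -0.31915115,  1.55444769]), 'shot': 1}
scene rack [(0.66, [305.4, 234.8, 371.6, 321.1])]
scene plate_amber []
scene stand [(0.73, [215.5, 225.4, 269.4, 268.8])]
scene key0 [(0.78, [313.3, 257.1, 323.4, 277.9]), (0.72, [316.7, 231.4, 328.0, 242.0]), (0.54, [311.2, 244.8, 327.1, 256.7])]
scene key0_top []
scene plate_green [(0.56, [215.5, 220.4, 270.7, 267.7])]
scene plate_violet []
{'fov_y': 46.11492176351054, 'cx': 319.7397447638185, 'cy': 228.23893838851788, 'dist': array([-0.02892752,  0.        ,  0.        ,  0.        ,  0.        ]), 'rvec': array([ 0.28131318, -2.86578333,  1.07461308]), 'tvec': array([0.57528667, 0.14819142, 1.35722373]), 'shot': 2}
side rack [(0.71, [267.0, 218.1, 344.9, 308.0]), (0.57, [317.3, 219.5, 334.2, 242.1]), (0.16, [344.4, 125.5, 367.4, 155.2])]
side plate_amber []
side stand [(0.66, [328.8, 169.2, 371.3, 225.9])]
side key0 [(0.74, [297.9, 220.6, 313.3, 237.3]), (0.54, [284.2, 220.7, 294.2, 237.7]), (0.51, [317.6, 220.1, 329.8, 242.8]), (0.37, [263.2, 221.0, 343.8, 306.1])]
side key0_top [(0.75, [317.4, 222.8, 330.8, 239.4])]
side plate_green [(0.6, [285.3, 244.6, 295.3, 260.3]), (0.56, [343.8, 378.4, 434.0, 480.0])]
side plate_violet [(0.6, [305.1, 243.6, 313.0, 264.2]), (0.54, [325.1, 248.4, 330.6, 264.8])]
0.8
```

View pics/scene0.png

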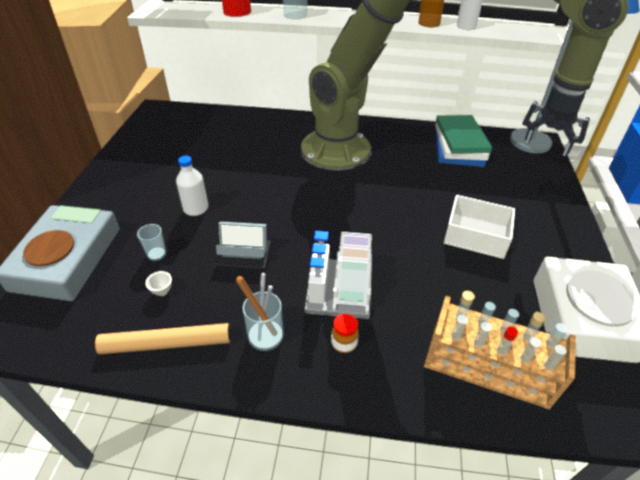

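View pics/side0.png

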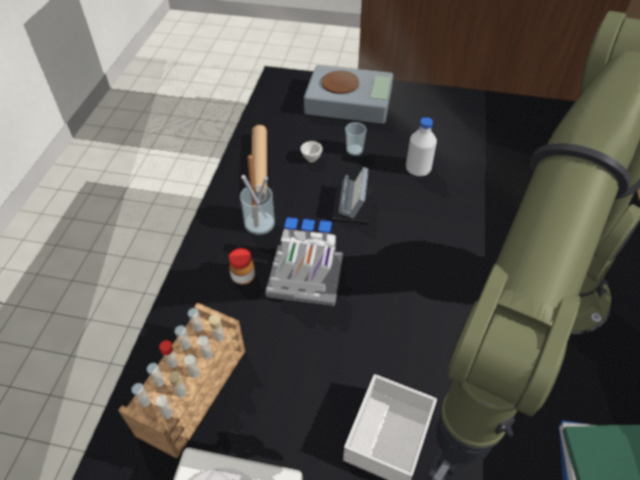

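Run:
```python
import cv2
a=cv2.imread('pics/scene0.png')[205:335,195:395];cv2.imwrite('pics/scene0c.png',cv2.resize(a,None,fx=4,fy=4,interpolation=cv2.INTER_CUBIC))
a=cv2.imread('pics/side0.png')[160:315,250:390];cv2.imwrite('pics/side0c.png',cv2.resize(a,None,fx=3.8,fy=3.8,interpolation=cv2.INTER_CUBIC))
```

```text
(no output)
```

View pics/scene0c.png

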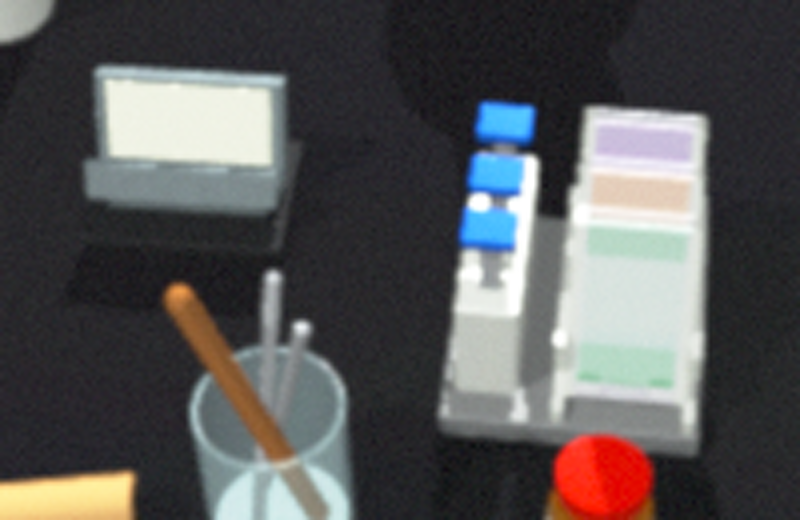

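View pics/side0c.png

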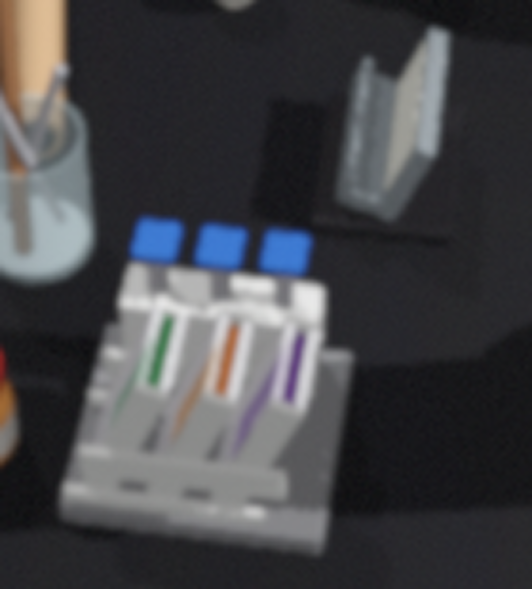

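```bash
cat > fit.py <<'E'
from h import *
import pickle
from scipy.optimize import least_squares
P={n:pickle.load(open(n+'0.pkl','rb')) for n in ['scene','side']}
def proj(p,X): return cv2.projectPoints(np.asarray(X,float),p['rvec'],p['tvec'],K(p),p['dist'])[0][:,0]
def blue(p,box):
    f=p['frame'].astype(int);m=(f[...,2]>150)&(f[...,2]-f[...,0]>90)
    z=np.zeros_like(m);l,t,r,b=box;z[t:b,l:r]=1;m&=z
    n,_,st,c=cv2.connectedComponentsWithStats(m.astype(np.uint8))
    return [(c[i],st[i]) for i in range(1,n) if st[i][4]>20]
if __name__=='__main__':
    for n,b in [('scene',(300,220,345,290)),('side',(270,205,345,245))]:
        for c in blue(P[n],b): print(n,c)
E
python3 fit.py
```

```text
scene (array([321.02189781, 235.2189781 ]), array([314, 230,  15,  11, 137], dtype=int32))
scene (array([318.59055118, 248.19685039]), array([312, 243,  14,  11, 127], dtype=int32))
scene (array([316.70895522, 261.97761194]), array([310, 257,  14,  11, 134], dtype=int32))
side (array([290.85470085, 222.77777778]), array([285, 218,  13,  11, 117], dtype=int32))
side (array([307.775     , 224.49166667]), array([302, 219,  13,  12, 120], dtype=int32))
side (array([324.57627119, 225.97457627]), array([319, 221,  12,  11, 118], dtype=int32))
```

```bash
cat > fit2.py <<'E'
from fit import *
import itertools
def hullc(p,T,c,h):
    pts=[[c[0]+a*h[0],c[1]+b*h[1],c[2]+d*h[2]] for a,b,d in itertools.product((-1,1),repeat=3)]
    u=proj(p,T(np.array(pts))).astype(np.float32)
    m=cv2.moments(cv2.convexHull(u));return np.array([m['m10']/m['m00'],m['m01']/m['m00']])
def mk(x,y,th,z=0):
    R=np.array([[np.cos(th),-np.sin(th),0],[np.sin(th),np.cos(th),0],[0,0,1]])
    return lambda X: np.asarray(X)@R.T+[x,y,z]
obs={'scene':[[321.02,235.22],[318.59,248.2],[316.71,261.98]],'side':[[324.58,225.97],[307.78,224.49],[290.85,222.78]]}
tops=[[327.1,257.4],[310,254],[292.6,252.6]]
def res(q):
    T=mk(*q[:3]);r=[]
    for n in obs:
        for k in range(3): r+=list(hullc(P[n],T,(-.04+.04*k,-.08,.134-q[3+k]),(.013,.015,.004))-obs[n][k])
    t=proj(P['side'],T([[-.0582+.04*k,0,.126] for k in range(3)]))-tops
    return np.r_[r,0.7*t.ravel()]
if __name__=='__main__':
    s=least_squares(res,[.6,.1,0,.002,.002,.002],bounds=([.3,-.5,-1,0,0,0],[1,.6,1,.005,.005,.005]))
    print(s.x,s.cost);print(s.fun.round(2))
    T=mk(*s.x[:3])
    for n in P:
        im=cv2.cvtColor(P[n]['frame'],cv2.COLOR_RGB2BGR)
        b=[]
        for k in range(3):
            b+=[[-.0592+.04*k+a*.005*.94,e*.0295,.131+a*.005*.34] for a in(-1,1) for e in (-1,1)]
        b+=[[-.062,-.062,.09],[.062,-.062,.09],[-.062,-.098,.09],[.062,-.098,.09],[.062,-.098,0]]
        S=4;big=cv2.resize(im,None,fx=S,fy=S,interpolation=cv2.INTER_CUBIC)
        for u in proj(P[n],T(b)): cv2.circle(big,tuple(int(v) for v in (u+.5)*S),2,(0,255,255),-1)
        y0,x0=(210,270) if n=='scene' else (200,250)
        cv2.imwrite(f'pics/fit_{n}.png',big[y0*S:(y0+130)*S,x0*S:(x0+130)*S])
E
python3 fit2.py
```

```text
[6.07519354e-01 1.07765955e-01 1.55178066e-02 4.09637266e-06
 7.94556773e-04 4.62843534e-03] 1.9126234374837818
[-0.32  0.3  -0.07 -0.21 -0.5   0.12  0.37  0.9   0.29  0.29  0.53  0.79
 -0.24 -0.5  -0.53  0.12 -0.53 -0.64]
```

View pics/fit_scene.png

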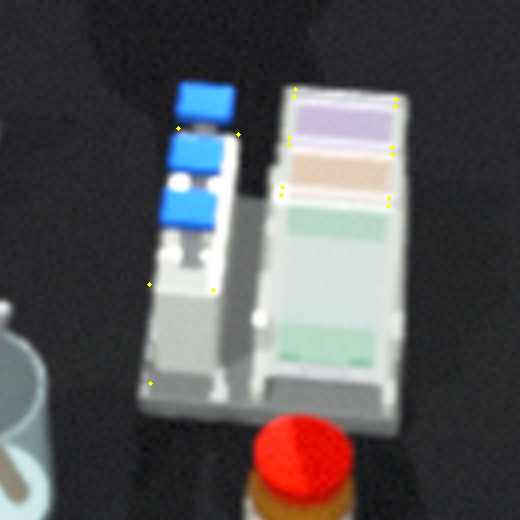

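View pics/fit_side.png

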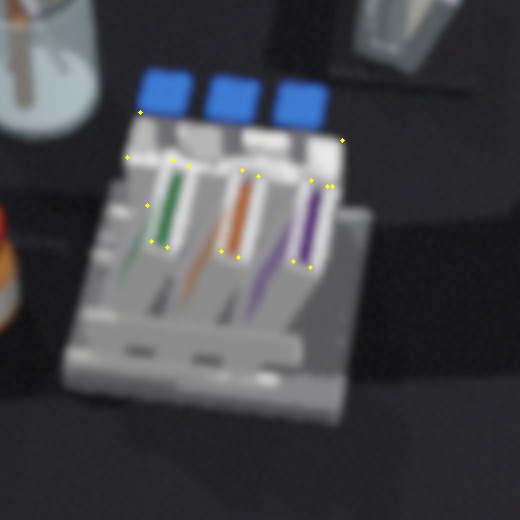

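```bash
cat >> h.py <<'E'
from scipy.spatial.transform import Rotation as Ro
def Rz(a): return Ro.from_euler('z',a,degrees=True).as_matrix()
def delta(pos,R,s=None):
    s=s or get_state(); A=np.array(s['tool_rot']);d=A.T@(np.array(pos)-s['tool_pos'])*1000
    r=np.degrees(Ro.from_matrix(A.T@R).as_rotvec())
    print('delta mm',d.round(1),'deg',r.round(2), 'dist',np.linalg.norm(d).round(1),np.linalg.norm(r).round(1))
# down orientation: tool y along world x rotated by yaw, z down, x=y cross z
def down(yaw): return Rz(yaw)@np.array([[0,1,0],[1,0,0],[0,0,-1.]])
def lean(yaw,a=20):
    s,c=np.sin(np.radians(a)),np.cos(np.radians(a))
    return Rz(yaw)@np.array([[0,c,s],[1,0,0],[0,s,-c]])
E
python3 - <<'E'
from h import *
p=read_camera('wrist');print(p['tool_from_camera'],p['fov_y'],p['dist'])
import pickle
from fit import P,proj
s=get_state()
# stand corners approx, scene: frame top corners & lip
print(np.linalg.det(down(1)))
delta([.56,0.03,.42],down(1),s)
delta([.42,0.294,.33],down(30),s)
E
```

```text
[[ 9.51729139e-04 -9.60491007e-01 -2.78309395e-01  7.11108779e-02]
 [ 9.99999458e-01  7.96955133e-04  6.69256551e-04  1.95132832e-04]
 [-4.21014798e-04 -2.78309881e-01  9.60491246e-01 -1.41601683e-01]
 [ 0.00000000e+00  0.00000000e+00  0.00000000e+00  1.00000000e+00]] 61.652200911545236 [0.00840087 0.         0.         0.         0.        ]
1.0
delta mm [-487.1 -347.2 -188.7] deg [-0.    0.   62.37] dist 627.2 62.4
delta mm [-243.6 -173.9  -98.7] deg [-0.    0.   33.37] dist 315.2 33.4
```

servo_tool(
  targets="1 -244 -174 -99 0 0 33;1 -244 -174 -99 0 0 33;1 -244 -174 -99 0 0 33;1 -244 -174 -99 0 0 33;1 -244 -174 -99 0 0 33;1 -487 -347 -189 0 0 62.4;1 -487 -347 -189 0 0 62.4;1 -487 -347 -189 0 0 62.4;1 -487 -347 -189 0 0 62.4;1 -487 -347 -189 0 0 62.4",
  squeeze=20,
)

```text
time: 1.85
tool_pos: [0.5035, 0.1359, 0.384]
tool_rot: [[-0.015, 1.0, 0.001], [1.0, 0.015, 0.0], [0.0, 0.001, -1.0]]
wrist_force: [1.5, 1.1, -0.9]
gripper_width: 0.0001
```

servo_tool(
  targets="1 0 0 0 0 0 0",
)

```text
time: 1.95
tool_pos: [0.5063, 0.1301, 0.3851]
tool_rot: [[-0.006, 1.0, 0.005], [1.0, 0.006, -0.003], [-0.003, 0.005, -1.0]]
wrist_force: [-0.4, 0.0, -0.4]
gripper_width: -0.0001
```

servo_tool(
  targets="1 -50 27 -17 0 0 0;1 -80 44 -28 0 0 0;1 -100 54 -35 0 0 0;1 -100 54 -35 0 0 0;1 -100 54 -35 0 0 0",
)

```text
time: 2.45
tool_pos: [0.5586, 0.0391, 0.4176]
tool_rot: [[-0.017, 1.0, -0.001], [1.0, 0.017, 0.001], [0.001, -0.001, -1.0]]
wrist_force: [-0.7, 0.7, -0.0]
gripper_width: -0.0002
```

Run:
```python
from h import *
import pickle
s=get_state();p=read_camera('wrist');save(p,'w1.png');pickle.dump((s,p),open('w1.pkl','wb'))
print(s['time'],s['tool_pos'],np.array(s['tool_rot']).round(3),s['joint_positions'])
```

```text
2.45 [0.55858576 0.03908153 0.41763692] [[-0.017  1.    -0.001]
 [ 1.     0.017  0.001]
 [ 0.001 -0.001 -1.   ]] [-0.24870559  0.31827855  0.20728667  1.30409314 -0.06519662  1.52622949
 -0.03195235]
```

View pics/w1.png

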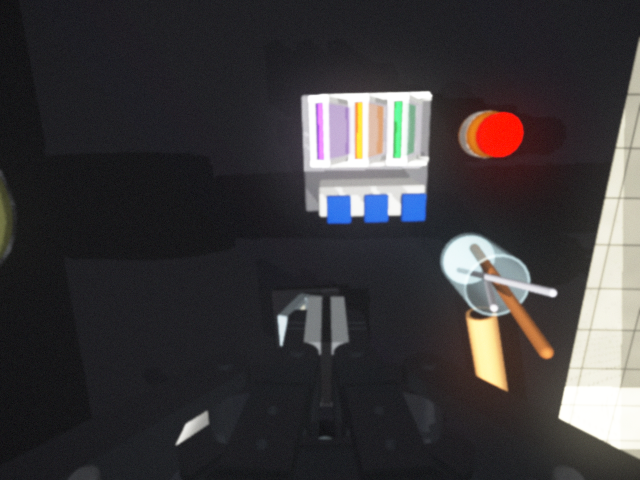

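```bash
cat > fit3.py <<'E'
from fit2 import *
s,p=pickle.load(open('w1.pkl','rb'))
def wcam(s,p):
    W=np.eye(4);W[:3,:3]=s['tool_rot'];W[:3,3]=s['tool_pos'];C=np.linalg.inv(W@p['tool_from_camera'])
    q=dict(p);q['rvec']=cv2.Rodrigues(C[:3,:3])[0];q['tvec']=C[:3,3];return q
if __name__=='__main__':
    P['w1']=wcam(s,p)
    bl=blue(p,(320,185,430,230));print([b[0] for b in bl])
    obs['w1']=sorted([list(b[0]) for b in bl])
    f=p['frame'].astype(int)
    hsv=cv2.cvtColor(p['frame'],cv2.COLOR_RGB2HSV)
    tw=[]
    for lo,hi in [((312,95),(326,170)),((352,95),(366,170)),((391,95),(405,170))]:
        sub=hsv[lo[1]:hi[1],lo[0]:hi[0]];m=((sub[...,1]>150)&(sub[...,2]>90)).astype(np.uint8)
        M=cv2.moments(m,True);tw.append([M['m10']/M['m00']+lo[0],M['m01']/M['m00']+lo[1]]);print(M['m00'],tw[-1])
    def res3(q):
        t=proj(P['w1'],mk(*q[:3])([[-.0582+.04*k,0,.126] for k in range(3)]))-tw
        return np.r_[res(q),t.ravel()]
    for w in (0,1):
        S=least_squares(res3,[.6,.1,0,.002,.002,.002],bounds=([.3,-.5,-1,0,0,0],[1,.6,1,.005,.005,.005]))
    print(S.x,S.cost);print(S.fun.round(2))
    # wrist only
    def resw(q):
        T=mk(*q[:3]);r=[]
        for k in range(3): r+=list(hullc(P['w1'],T,(-.04+.04*k,-.08,.132),(.013,.015,.004))-obs['w1'][k])
        return np.r_[r,(proj(P['w1'],T([[-.0582+.04*k,0,.126] for k in range(3)]))-tw).ravel()]
    S2=least_squares(resw,[.6,.1,0]);print(S2.x,S2.fun.round(2))
    T=mk(*S.x[:3]);print('key1',T([0,-.08,.14]),'top',T([-.0182,0,.126]))
E
python3 fit3.py
```

```text
[array([375.8609375, 208.43125  ]), array([413.34285714, 207.23157895]), array([338.57608696, 209.60559006])]
2.0 [318.0, 127.0]
327.0 [358.50764525993884, 129.91743119266056]
245.0 [397.31020408163266, 128.24897959183673]
[6.08842872e-01 1.10740053e-01 2.22277705e-02 3.70179139e-12
 1.65035168e-07 1.11114017e-03] 18.420174789635478
[ 0.74  0.97  1.13  0.27  0.86 -0.19 -0.64  1.64 -0.76  0.89 -0.62  0.7
 -1.26 -1.84 -1.18 -0.84 -1.48 -0.01 -0.8   0.06 -1.12  0.74 -1.15  0.04
  1.67  3.13 -0.17  0.02 -0.27  1.48]
[0.60988703 0.11084011 0.00702858] [-1.46 -2.82 -1.55 -1.26 -1.84  0.32  2.68  2.15  0.85 -0.34  0.72  1.73]
key1 [0.61062095 0.03075982 0.14      ] top [0.59064737 0.11033554 0.126     ]
```

```bash
sed -i 's/tw.append(\[M/(lo[0]==312 and print(sub[40,::2]));tw.append([M/' fit3.py; sed -i "s/(sub\[...,1\]>150)&(sub\[...,2\]>90)/(sub[...,1]>(150 if lo[0]>312 else 110))\&(sub[...,2]>90)/" fit3.py; python3 fit3.py
```

```text
[array([375.8609375, 208.43125  ]), array([413.34285714, 207.23157895]), array([338.57608696, 209.60559006])]
[[  0   0 255]
 [  0   0 254]
 [136  40 228]
 [139 140 235]
 [147 108 255]
 [146  94 254]
 [146   7 254]]
151.0 [318.4635761589404, 132.09271523178808]
327.0 [358.50764525993884, 129.91743119266056]
245.0 [397.31020408163266, 128.24897959183673]
[6.08203388e-01 1.10056979e-01 4.24527526e-02 3.85005688e-14
 4.29996115e-10 1.35679153e-03] 8.911385997369745
[ 0.06  1.21  0.79  0.55  0.88  0.21 -0.95  1.12 -1.12  0.63 -1.03  0.77
 -0.37 -0.5  -0.29 -0.24 -0.62 -0.2  -0.5  -0.36 -0.86  0.52 -0.93  0.01
  0.61 -0.11 -0.81  1.06 -0.92  1.71]
[0.60848748 0.11030084 0.04789248] [ 0.26 -0.88  0.17 -0.82 -0.05 -0.74  0.89 -0.03 -0.53  0.92 -0.63  1.35]
key1 [0.61159859 0.03012906 0.14      ] top [0.59001979 0.10928457 0.126     ]
```

Run:
```python
from h import *
delta([.611,.030,.155],down(2.2))
```

```text
delta mm [-11.1  52.8 262.5] deg [-0.05 -0.05 -1.15] dist 268.0 1.2
```

servo_tool(
  targets="1 -5 26 50 0 0 0;1 -5 50 100 0 0 0;1 -5 53 150 0 0 -1;1 -5 53 160 0 0 -1;1 -5 53 160 0 0 -1;1 -5 53 160 0 0 -1",
)

```text
time: 3.1
tool_pos: [0.6117, 0.0359, 0.2587]
tool_rot: [[-0.036, 0.999, 0.0], [0.999, 0.036, 0.001], [0.001, 0.0, -1.0]]
wrist_force: [-0.0, -0.6, 1.2]
gripper_width: 0.0001
```

Run:
```python
from h import *
import pickle
s=get_state();p=read_camera('wrist');save(p,'w2.png');pickle.dump((s,p),open('w2.pkl','wb'))
print(s['time'],s['tool_pos'],np.array(s['tool_rot']).round(3),s['joint_velocities'].round(3) if hasattr(s['joint_velocities'],'round') else s['joint_velocities'])
```

```text
3.1 [0.61167122 0.03587937 0.25870156] [[-0.036  0.999  0.   ]
 [ 0.999  0.036  0.001]
 [ 0.001  0.    -1.   ]] [ 0.006 -0.029  0.01  -0.035  0.001  0.004 -0.   ]
```

View pics/w2.png

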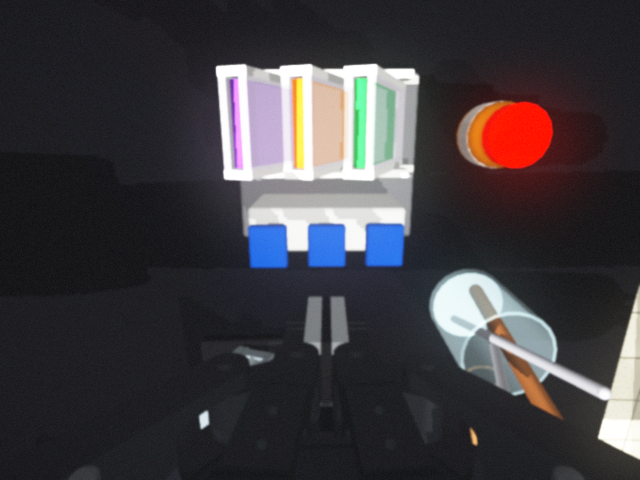

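```bash
cat > fit4.py <<'E'
from fit3 import *
s2,p2=pickle.load(open('w2.pkl','rb'))
P['w2']=wcam(s2,p2)
bl=blue(p2,(240,215,420,275));o=sorted([list(b[0]) for b in bl if b[1][4]>200]);print(o)
hsv=cv2.cvtColor(p2['frame'],cv2.COLOR_RGB2HSV);tw=[]
for lo,hi in [((228,70),(246,175)),((291,70),(305,175)),((354,70),(369,175))]:
    sub=hsv[lo[1]:hi[1],lo[0]:hi[0]];m=((sub[...,1]>140)).astype(np.uint8)
    M=cv2.moments(m,True);r=cv2.boundingRect(m);tw.append([M['m10']/M['m00']+lo[0],M['m01']/M['m00']+lo[1]]);print(M['m00'],tw[-1],r)
def r4(q):
    T=mk(*q[:3]);r=[]
    for k in range(3): r+=list(hullc(P['w2'],T,(-.04+.04*k,-.08,.134-q[3+k]),(.013,.015,.004))-o[k])
    return np.r_[r,(proj(P['w2'],T([[-.0582+.04*k,0,.126] for k in range(3)]))-tw).ravel()]
S=least_squares(r4,[.6,.1,0,.002,.002,.002],bounds=([.3,-.5,-1,0,0,0],[1,.6,1,.005,.005,.005]))
print(S.x,S.fun.round(2))
T=mk(*S.x[:3]);print('key1',T([0,-.08,.14]),'top',T([-.0182,0,.126]))
im=cv2.cvtColor(p2['frame'],cv2.COLOR_RGB2BGR);
b=[[-.0582+.04*k+a*.004*.94,e*.028,.126+a*.004*.34] for k in range(3) for a in(-1,1) for e in (-1,1)]
b+=[[-.062,-.062,.09],[.062,-.062,.09],[-.062,-.098,.09],[.062,-.098,.09]]+[[-.04+.04*k+a*.013,-.08+e*.015,.14-S.x[3+k]] for k in range(3) for a in(-1,1) for e in (-1,1)]
big=cv2.resize(im,None,fx=3,fy=3)
for u in proj(P['w2'],T(b)): cv2.circle(big,tuple(int(v) for v in (u+.5)*3),2,(0,0,0),-1);cv2.circle(big,tuple(int(v) for v in (u+.5)*3),1,(0,255,255),-1)
cv2.imwrite('pics/fit_w2.png',big[150:870,600:1300])
E
python3 fit4.py
```

```text
[[np.float64(267.7365119196989), np.float64(246.30363864491844)], [np.float64(326.33246753246755), np.float64(245.60454545454544)], [np.float64(384.4906391220142), np.float64(244.531310522918)]]
159.0 [233.51572327044025, 114.33333333333334] (3, 10, 6, 84)
765.0 [297.66013071895424, 121.72679738562091] (2, 8, 10, 90)
665.0 [359.34285714285716, 118.11127819548872] (1, 9, 11, 88)
[6.09180577e-01 1.12378646e-01 2.08140467e-02 2.64959807e-03
 3.11914794e-09 3.70199658e-07] [-1.06 -6.   -1.68 -3.36 -1.41 -1.39  3.54  4.81  0.95 -1.49  0.71  3.17]
key1 [0.61084558 0.03239597 0.14      ] top [0.59098452 0.11199986 0.126     ]
```

View pics/fit_w2.png

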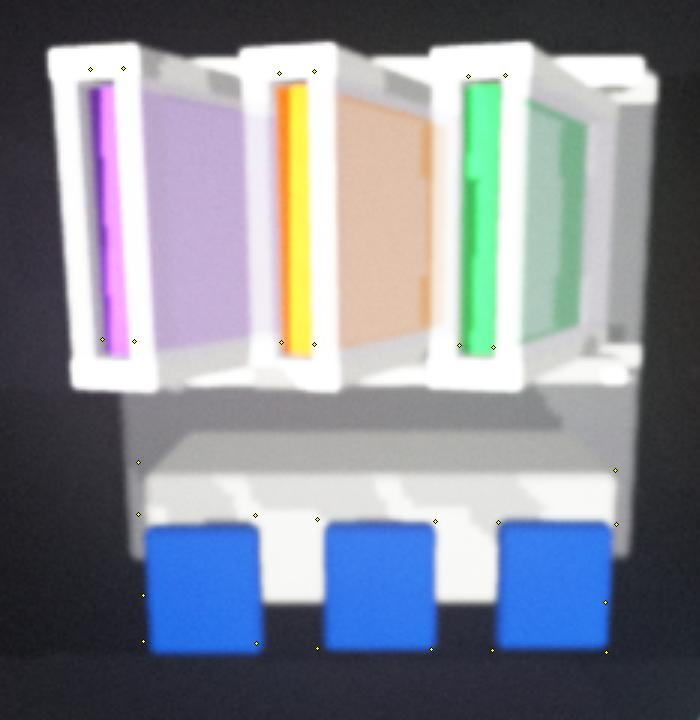

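```bash
sed -i 's/^def r4/tw=[[236.2,123.0],[297.8,122.8],[360.2,122.8]]\ndef r4/' fit4.py; python3 fit4.py
```

```text
[[np.float64(267.7365119196989), np.float64(246.30363864491844)], [np.float64(326.33246753246755), np.float64(245.60454545454544)], [np.float64(384.4906391220142), np.float64(244.531310522918)]]
159.0 [233.51572327044025, 114.33333333333334] (3, 10, 6, 84)
765.0 [297.66013071895424, 121.72679738562091] (2, 8, 10, 90)
665.0 [359.34285714285716, 118.11127819548872] (1, 9, 11, 88)
[6.09019083e-01 1.10519480e-01 3.48696060e-02 3.06979711e-04
 1.63040186e-05 1.32988092e-03] [-0.1  -1.71 -0.38 -0.77 -0.44 -0.1   0.75  0.44  0.52  0.82 -0.56  0.96]
key1 [0.61180809 0.03056811 0.14      ] top [0.59083015 0.10988498 0.126     ]
```

View pics/fit_w2.png

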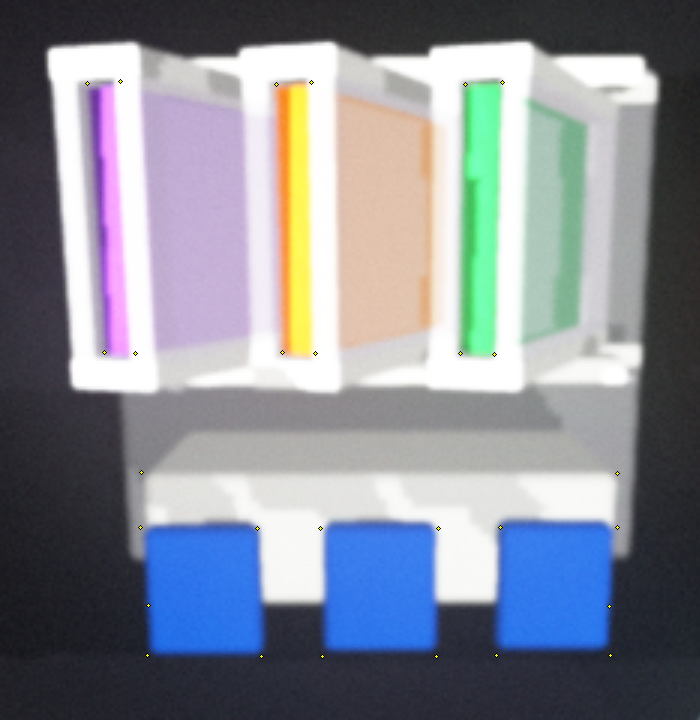

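servo_tool(
  targets="1 -5 0 40 0 0 0;1 -5 0 75 0 0 0;1 -5 0 95 0 0 0;1 -5 0 108 0 0 0;1 -5 0 108 0 0 0;1 -5 0 108 0 0 0",
)

```text
time: 3.75
tool_pos: [0.613, 0.0296, 0.1517]
tool_rot: [[-0.035, 0.999, 0.003], [0.999, 0.035, 0.0], [0.0, 0.003, -1.0]]
wrist_force: [0.2, 1.1, -0.3]
gripper_width: 0.0003
```

servo_tool(
  targets="1 0 -1 5 0 0 0;1 0 -1 10 0 0 0;1 0 -1 14 0 0 0;1 0 -1 18 0 0 0;1 0 -1 22 0 0 0;1 0 -1 26 0 0 0;1 0 -1 30 0 0 0",
)

```text
time: 4.45
tool_pos: [0.6112, 0.0295, 0.1205]
tool_rot: [[-0.034, 0.999, 0.001], [0.999, 0.034, 0.0], [0.0, 0.001, -1.0]]
wrist_force: [-1.4, -0.5, 6.7]
gripper_width: -0.0003
```

servo_tool(
  targets="1 0 0 4 0 0 0;1 0 0 8 0 0 0;1 0 0 12 0 0 0;1 0 0 15 0 0 0;1 0 0 17 0 0 0;1 0 0 18 0 0 0;1 0 0 18 0 0 0",
)

```text
time: 5.15
tool_pos: [0.6112, 0.0294, 0.1023]
tool_rot: [[-0.034, 0.999, 0.001], [0.999, 0.034, 0.0], [0.0, 0.001, -1.0]]
wrist_force: [-0.7, 0.4, 3.9]
gripper_width: -0.0004
```

servo_tool(
  targets="1 0 0 1 0 0 0;1 0 0 2 0 0 0;1 0 0 2 0 0 0",
)

```text
time: 5.45
tool_pos: [0.6112, 0.0295, 0.1003]
tool_rot: [[-0.034, 0.999, 0.001], [0.999, 0.034, 0.0], [0.0, 0.001, -1.0]]
wrist_force: [-0.7, 0.6, 4.5]
gripper_width: 0.0002
```

servo_tool(
  targets="1 0 0 0.5 0 0 0;1 0 0 1 0 0 0;1 0 0 1 0 0 0",
)

```text
time: 5.75
tool_pos: [0.6112, 0.0295, 0.1001]
tool_rot: [[-0.034, 0.999, 0.001], [0.999, 0.034, 0.0], [0.0, 0.001, -1.0]]
wrist_force: [-2.8, 0.4, 11.8]
gripper_width: -0.0001
```

servo_tool(
  targets="1 0 0 -10 0 0 0;1 0 0 -40 0 0 0;1 0 0 -90 0 0 0;1 0 0 -140 0 0 0;1 -40 -20 -180 0 0 0;1 -85 -35 -210 0 0 0;1 -130 -50 -230 0 0 0;1 -165 -60 -230 0 0 0;1 -165 -60 -230 0 0 0;1 -165 -60 -230 0 0 0",
)

```text
time: 6.75
tool_pos: [0.5561, -0.1394, 0.3295]
tool_rot: [[-0.03, 1.0, 0.001], [1.0, 0.03, -0.0], [-0.0, 0.001, -1.0]]
wrist_force: [0.3, 1.0, 0.0]
gripper_width: 0.0001
```

Run:
```python
from h import *
import pickle
s=get_state();p=read_camera('wrist');save(p,'w3.png');pickle.dump((s,p),open('w3.pkl','wb'))
print(s['time'],s['tool_pos'],np.array(s['joint_velocities']).round(3))
p=read_camera('side');save(p,'side1.png')
a=cv2.imread('pics/side1.png')[160:315,250:390];cv2.imwrite('pics/side1c.png',cv2.resize(a,None,fx=3.8,fy=3.8,interpolation=cv2.INTER_CUBIC))
```

```text
6.75 [ 0.55611236 -0.13939786  0.32952772] [-0.044  0.017 -0.046  0.007 -0.013 -0.004 -0.012]
```

View pics/w3.png

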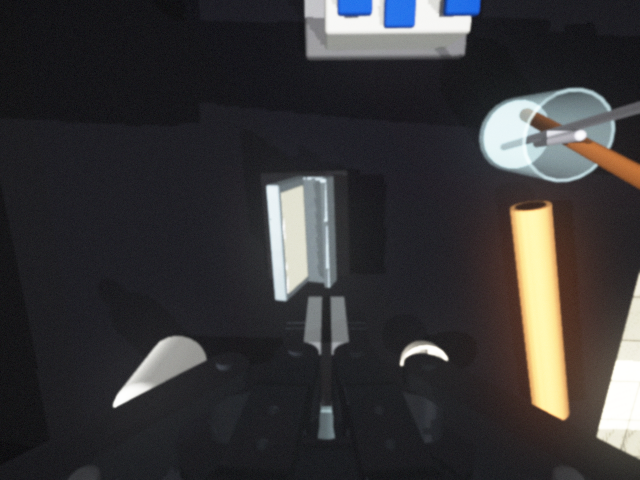

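View pics/side1c.png

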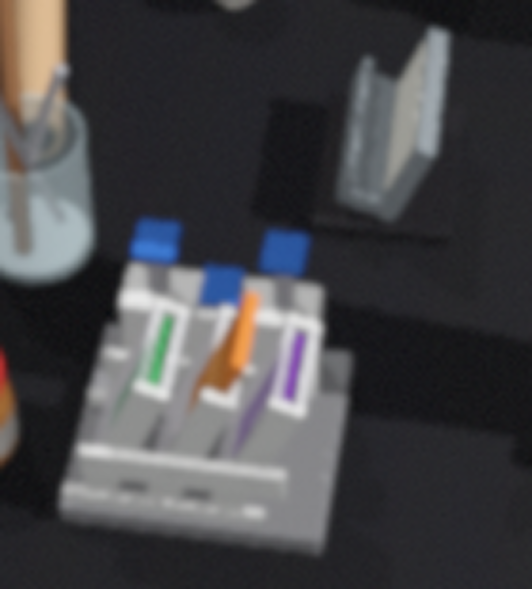

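Run:
```python
import cv2
a=cv2.imread('pics/w3.png')[160:312,240:400];cv2.imwrite('pics/w3c.png',cv2.resize(a,None,fx=5,fy=5,interpolation=cv2.INTER_CUBIC)[:600*1+160])
```

```text
(no output)
```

View pics/w3c.png

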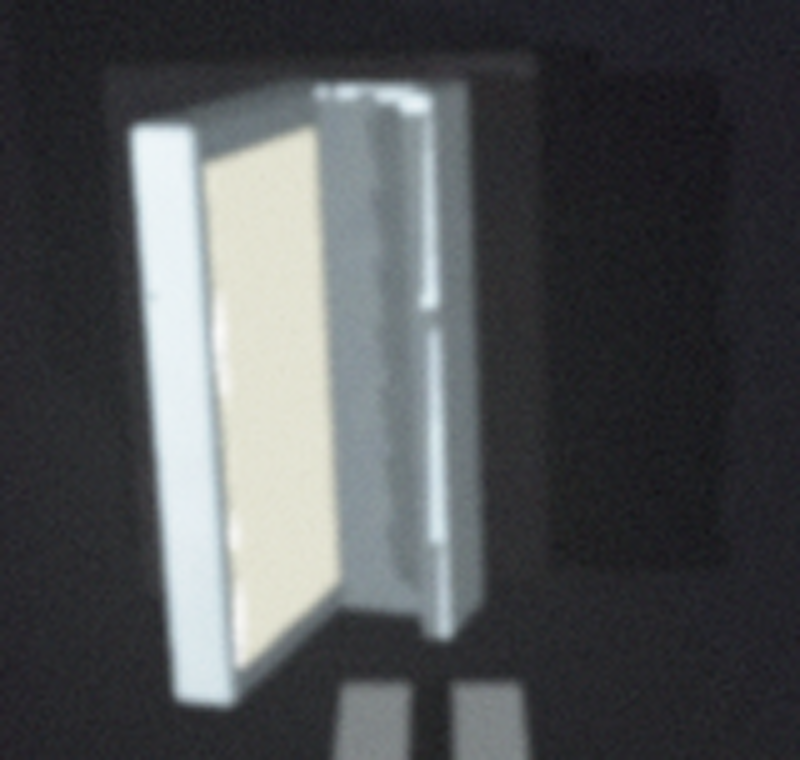

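```bash
cat > fits.py <<'E'
from fit3 import *
s3,p3=pickle.load(open('w3.pkl','rb'));P['w3']=wcam(s3,p3)
L=np.array([[-20.5,60,56.4],[-20.5,-60,56.4],[0,60,0],[0,-60,0],[18.4,60,19.5],[18.4,-60,19.5]])/1000
px=np.array([[193,126],[235,702],[315,90],[342,605],[418,102],[426,635]])/5+[240,160]-.4
def rs(q): return (proj(P['w3'],mk(q[0],q[1],q[2],.034)(L))-px).ravel()
S=least_squares(rs,[.5,-.1,0]);print(S.x,S.fun.round(2))
T=mk(*S.x[:3],.034)
for n,(y0,x0) in {'scene':(200,200),'side':(150,300),'w3':(160,240)}.items():
    big=cv2.resize(cv2.cvtColor(P[n]['frame'],cv2.COLOR_RGB2BGR),None,fx=5,fy=5,interpolation=cv2.INTER_CUBIC)
    for u in proj(P[n],T(L)): cv2.circle(big,tuple(int(v) for v in (u+.5)*5),3,(0,0,255),-1)
    c=big[y0*5:(y0+80)*5,x0*5:(x0+80)*5] if n!='w3' else big[800:1520,1200:1700]
    cv2.imwrite(f'pics/fs_{n}.png',c)
a,b=[cv2.imread(f'pics/fs_{n}.png') for n in('scene','side')];cv2.imwrite('pics/fs.png',np.hstack([a,b]))
E
python3 fits.py
```

```text
[ 0.53559468 -0.17833597  0.0594041 ] [ 1.08 -0.39 -0.28  1.62  1.45 -0.62  0.51  0.55 -2.28 -1.37 -0.5   0.46]
```

View pics/fs.png

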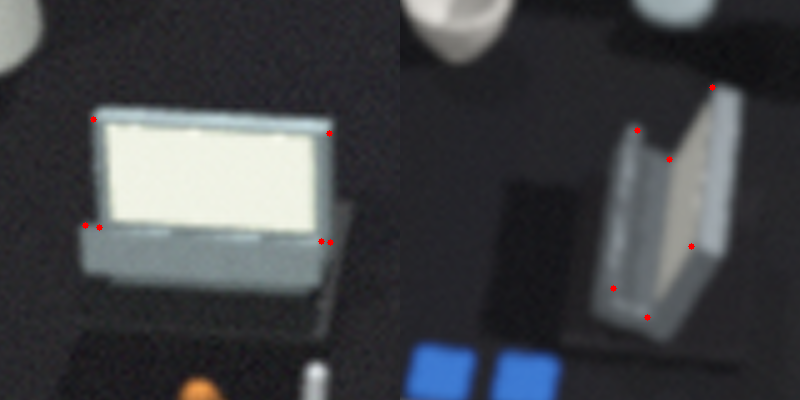

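```bash
cat >> h.py <<'E'
def rk(X,x=.6090,y=.1105,th=.035):
    c,s_=np.cos(th),np.sin(th);X=np.asarray(X,float);return np.array([x+c*X[0]-s_*X[1],y+s_*X[0]+c*X[1],X[2]])
U=np.array([-np.sin(np.radians(20)),0,np.cos(np.radians(20))])
TOP=np.array([-.0298,0,.1579])
E
python3 - <<'E'
from h import *
print(rk(TOP),lean(2).round(3))
delta(rk(TOP+.06*U),lean(2.0))
E
```

```text
[0.57921825 0.10945721 0.1579    ] [[-0.035  0.939  0.342]
 [ 0.999  0.033  0.012]
 [ 0.     0.342 -0.94 ]]
delta mm [244.6  10.6 114.6] deg [-20.03  -0.07   0.03] dist 270.3 20.0
```

servo_tool(
  targets="0.5 50 2 0 -5 0 0;0.5 100 4 0 -10 0 0;0.5 150 6 0 -15 0 0;0.5 200 8 20 -20 0 0;0.5 244 10 50 -20 0 0;0.5 245 10.6 80 -20 0 0;0.5 245 10.6 100 -20 0 0;0.5 245 10.6 114 -20 0 0;0.5 245 10.6 114 -20 0 0;0.5 245 10.6 114 -20 0 0",
)

```text
time: 7.85
tool_pos: [0.5587, 0.109, 0.2149]
tool_rot: [[-0.036, 0.939, 0.341], [0.999, 0.034, 0.013], [0.0, 0.341, -0.94]]
wrist_force: [-0.7, -0.2, 0.2]
gripper_width: 0.0426
```

Run:
```python
from h import *
import pickle
s=get_state();p=read_camera('wrist');save(p,'w4.png');pickle.dump((s,p),open('w4.pkl','wb'))
print(s['time'],s['tool_pos'],np.array(s['joint_velocities']).round(3),s['gripper_width'])
delta(rk(TOP+.06*U),lean(2.0),s)
a=cv2.imread('pics/w4.png')[60:360,160:480];cv2.imwrite('pics/w4c.png',cv2.resize(a,None,fx=2.5,fy=2.5,interpolation=cv2.INTER_CUBIC)[:600])
```

```text
7.85 [0.55868183 0.10903243 0.2149299 ] [ 0.012 -0.019  0.005 -0.016  0.002 -0.001  0.001] 0.04256801260830717
delta mm [-0.3 -0.2  0.6] deg [-0.04 -0.04  0.07] dist 0.7 0.1
```

View pics/w4.png

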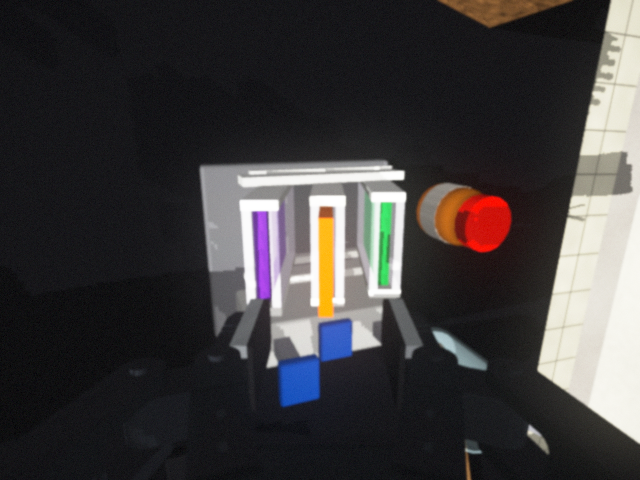

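Run:
```python
from fit3 import *
from h import *
s,p=pickle.load(open('w4.pkl','rb'));q=wcam(s,p)
th=.035
R=Rz(np.degrees(th))
pl=lambda a,e,d: rk(TOP+a*.004*np.array([.94,0,.342])+np.array([0,e*.028,0])-d*U)
pts=[pl(a,e,d) for d in(0,.029) for a in(-1,1) for e in(-1,1)]
# mouth inner corners
pts+=[rk(np.array([-.019,0,.131])+a*.005*np.array([.94,0,.342])+np.array([0,e*.0295,0])) for a in(-1,1) for e in(-1,1)]
big=cv2.resize(cv2.cvtColor(p['frame'],cv2.COLOR_RGB2BGR),None,fx=5,fy=5,interpolation=cv2.INTER_CUBIC)
for i,u in enumerate(proj(q,np.array(pts))): cv2.circle(big,tuple(int(v) for v in (u+.5)*5),3,[(0,0,255),(255,0,0),(0,160,0)][i//4],-1)
cv2.imwrite('pics/w4f.png',big[180*5:330*5,255*5:400*5])
```

```text
(no output)
```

View pics/w4f.png

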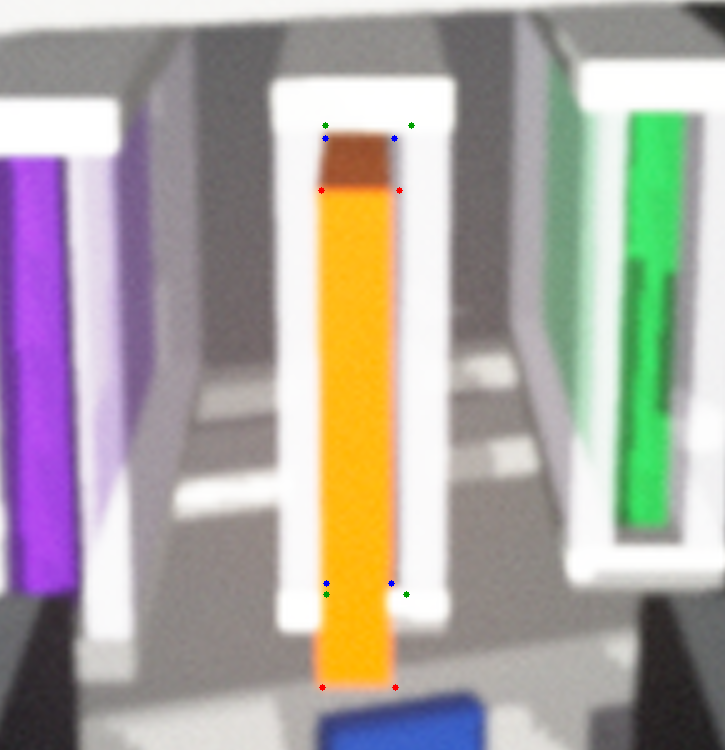

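Run:
```python
from fit3 import *
s,p=pickle.load(open('w2.pkl','rb'));q=wcam(s,p)
A=np.array(s['tool_rot'])
for z in(0,-.01,-.02): print(proj(q,[A@[0,0,z]+s['tool_pos']]), proj(q,[A@[-.011,0,z]+s['tool_pos']]))
big=cv2.resize(cv2.cvtColor(p['frame'],cv2.COLOR_RGB2BGR),None,fx=6,fy=6,interpolation=cv2.INTER_CUBIC)
cv2.imwrite('pics/w2f.png',cv2.convertScaleAbs(big[285*6:385*6,280*6:375*6],alpha=1.5,beta=30))
```

```text
[[326.25251647 320.49560383]] [[326.21754384 345.84259601]]
[[326.28220122 333.06267377]] [[326.24438768 359.79389292]]
[[326.31607945 347.40279908]] [[326.27494637 375.67312409]]
```

View pics/w2f.png

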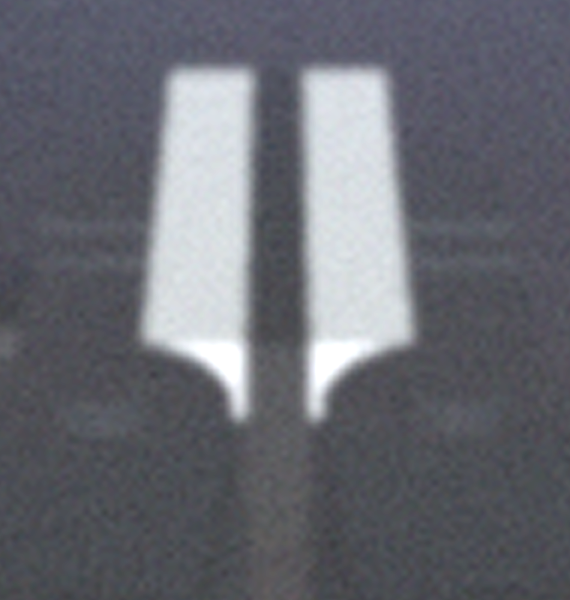

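servo_tool(
  targets="0.79 -0.3 -0.6 5 0 0 0;0.79 -0.3 -0.6 15 0 0 0;0.79 -0.3 -0.6 30 0 0 0;0.79 -0.3 -0.6 40 0 0 0;0.79 -0.3 -0.6 50 0 0 0;0.79 -0.3 -0.6 55 0 0 0;0.79 -0.3 -0.6 55 0 0 0",
)

```text
time: 8.6
tool_pos: [0.577, 0.1079, 0.1622]
tool_rot: [[-0.034, 0.94, 0.341], [0.999, 0.032, 0.011], [-0.0, 0.341, -0.94]]
wrist_force: [-0.1, 0.7, -0.4]
gripper_width: 0.018
```

Run:
```python
from h import *
import pickle
s=get_state();p=read_camera('wrist');save(p,'w5.png');pickle.dump((s,p),open('w5.pkl','wb'))
print(s['time'],s['tool_pos'],np.array(s['joint_velocities']).round(3),s['gripper_width'],s['wrist_force'])
delta(rk(TOP-.025*U),lean(2.0),s)
a=cv2.imread('pics/w5.png')[150:380,225:435];cv2.imwrite('pics/w5c.png',cv2.resize(a,None,fx=3,fy=3,interpolation=cv2.INTER_CUBIC)[:690])
```

```text
8.6 [0.57697642 0.10785292 0.16224306] [-0.005 -0.02   0.003 -0.007  0.002  0.016 -0.001] 0.018004231225230927 [-0.08856942  0.71225403 -0.4275833 ]
delta mm [ 1.5  0.7 29.9] deg [-0.07  0.03 -0.04] dist 29.9 0.1
```

View pics/w5c.png

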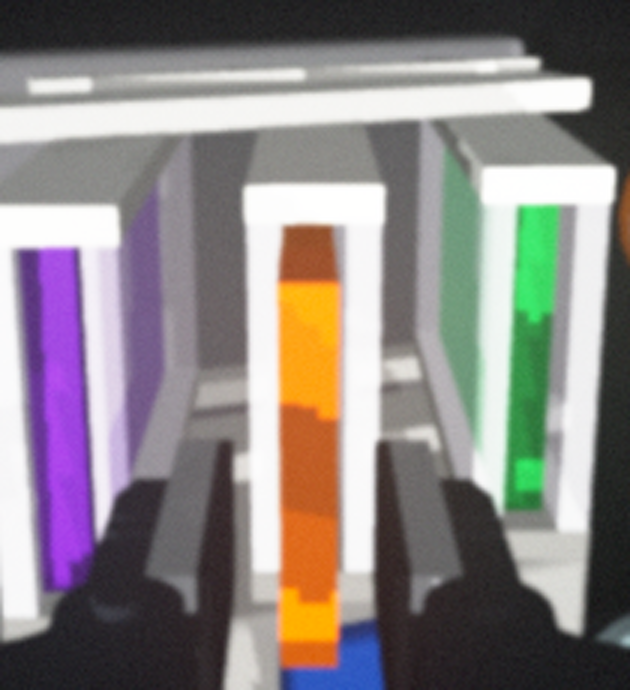

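servo_tool(
  targets="0.83 1 0.5 6 0 0 0;0.83 1 0.5 12 0 0 0;0.83 1 0.5 18 0 0 0;0.83 1 0.5 24 0 0 0;0.83 1 0.5 29 0 0 0;0.83 1 0.5 29 0 0 0",
)

```text
time: 9.25
tool_pos: [0.5872, 0.1092, 0.1351]
tool_rot: [[-0.034, 0.94, 0.341], [0.999, 0.032, 0.011], [-0.0, 0.341, -0.94]]
wrist_force: [0.2, 0.2, 0.0]
gripper_width: 0.0145
```

Run:
```python
from h import *
import pickle
s=get_state();p=read_camera('wrist');save(p,'w6.png');pickle.dump((s,p),open('w6.pkl','wb'))
print(s['time'],s['tool_pos'],s['gripper_width'],s['wrist_force'])
delta(rk(TOP-.025*U),lean(2.0),s)
a=cv2.imread('pics/w6.png')[150:440,225:435];cv2.imwrite('pics/w6c.png',cv2.resize(a,None,fx=2.7,fy=2.7,interpolation=cv2.INTER_CUBIC)[:690])
```

```text
9.25 [0.58724777 0.10924    0.13509729] 0.014492155273413854 [0.23250329 0.15842841 0.03091032]
delta mm [0.5 0.3 0.8] deg [-0.07  0.03 -0.03] dist 1.0 0.1
```

View pics/w6c.png

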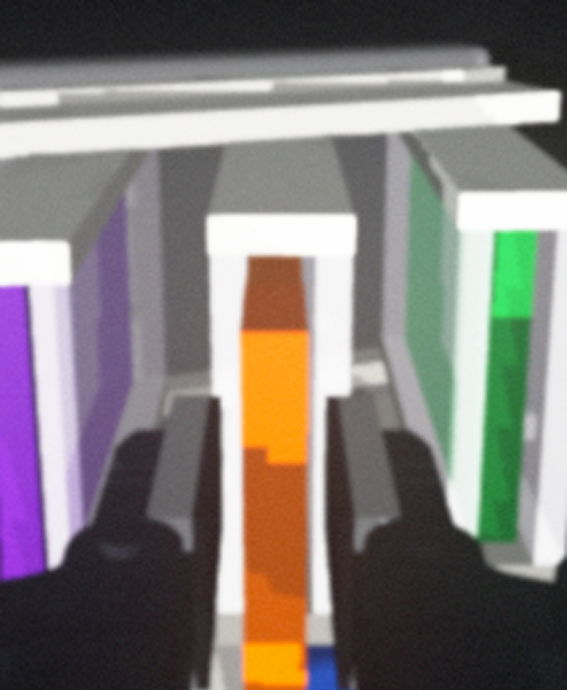

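servo_tool(
  targets="0.86 0.5 0.3 0.5 0 0 0;0.89 0.5 0.3 0.5 0 0 0;0.92 0.5 0.3 0.5 0 0 0;1 0.5 0.3 0.5 0 0 0;1 0.5 0.3 0.5 0 0 0",
  squeeze=20,
)

```text
time: 9.8
tool_pos: [0.5878, 0.1099, 0.1358]
tool_rot: [[-0.034, 0.939, 0.342], [0.999, 0.032, 0.012], [0.0, 0.342, -0.94]]
wrist_force: [-1.2, 0.5, 1.0]
gripper_width: 0.0074
```

servo_tool(
  targets="1 0 0 -3 0 0 0;1 0 0 -7 0 0 0;1 0 0 -12 0 0 0;1 0 0 -17 0 0 0;1 0 0 -17 0 0 0",
)

```text
time: 10.3
tool_pos: [0.5822, 0.1098, 0.1526]
tool_rot: [[-0.034, 0.939, 0.343], [0.999, 0.032, 0.012], [0.0, 0.343, -0.939]]
wrist_force: [0.4, -0.6, -1.3]
gripper_width: 0.0076
```

servo_tool(
  targets="1 0 0 -8 0 0 0;1 0 0 -16 0 0 0;1 0 0 -24 0 0 0;1 0 0 -32 0 0 0;1 0 0 -40 0 0 0;1 0 0 -48 0 0 0;1 0 0 -56 0 0 0;1 0 0 -64 0 0 0;1 0 0 -72 0 0 0;1 0 0 -80 0 0 0",
)

```text
time: 11.3
tool_pos: [0.5545, 0.1087, 0.2274]
tool_rot: [[-0.034, 0.939, 0.342], [0.999, 0.032, 0.012], [-0.0, 0.342, -0.94]]
wrist_force: [0.1, 0.2, -1.7]
gripper_width: 0.0075
```

servo_tool(
  targets="1 0 0 -10 0 0 0;1 0 0 -15 0 0 0;1 0 0 -15 0 0 0",
)

```text
time: 11.6
tool_pos: [0.5498, 0.1087, 0.2419]
tool_rot: [[-0.034, 0.939, 0.343], [0.999, 0.032, 0.012], [0.0, 0.343, -0.939]]
wrist_force: [0.7, -0.0, -1.5]
gripper_width: 0.0076
```

Run:
```python
from h import *
import pickle
s=get_state();p=read_camera('wrist');save(p,'w7.png');pickle.dump((s,p),open('w7.pkl','wb'))
print(s['time'],s['tool_pos'],s['gripper_width'],s['wrist_force'],s['joint_positions'])
q=read_camera('side');save(q,'side2.png');pickle.dump(q,open('side2.pkl','wb'))
a=cv2.imread('pics/side2.png')[120:315,230:400];b=cv2.resize(a,None,fx=3,fy=3,interpolation=cv2.INTER_CUBIC)
cv2.imwrite('pics/side2c.png',b)
```

```text
11.6 [0.54977876 0.1086694  0.24190195] 0.00756147110514172 [ 7.49390918e-01 -1.36614449e-04 -1.54735020e+00] [-0.42054856  0.23217899  0.15677013  1.98076187  0.08115406  0.59185601
 -0.29936009]
```

View pics/side2c.png

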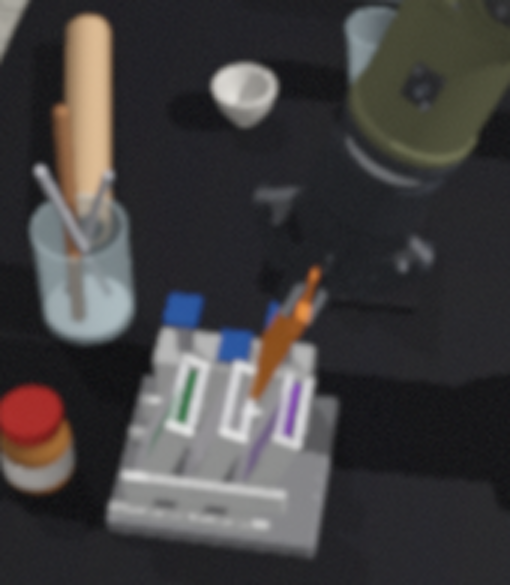

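View pics/w7.png

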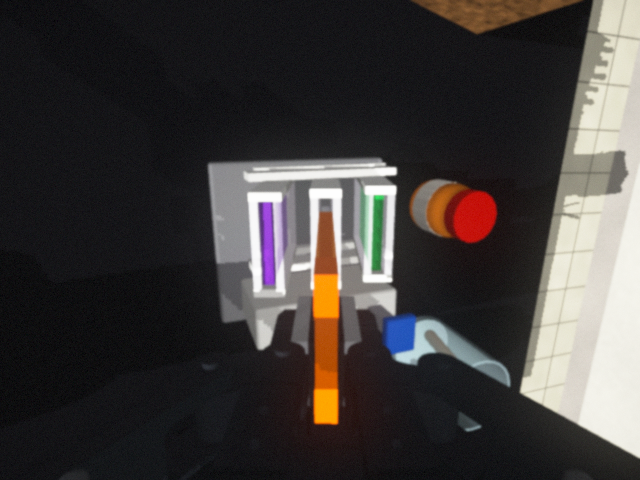

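Run:
```python
from fit3 import *
s,p=pickle.load(open('w7.pkl','rb'));q=wcam(s,p)
A=np.array(s['tool_rot']);t=lambda X:(np.array(X)/1000)@A.T+s['tool_pos']
pts=t([[x,y,z] for z in(-23.7,76.3) for y in(-4,4) for x in(-28,28)])
big=cv2.resize(cv2.cvtColor(p['frame'],cv2.COLOR_RGB2BGR),None,fx=4,fy=4,interpolation=cv2.INTER_CUBIC)
for i,u in enumerate(proj(q,pts)): cv2.circle(big,tuple(int(v) for v in (u+.5)*4),3,[(0,0,255),(255,0,0)][i//4],-1);print(u)
cv2.imwrite('pics/w7f.png',big[190*4:440*4-200,270*4:390*4])
cv2.imwrite('pics/w7f2.png',big[190*4:335*4,270*4:390*4])
cv2.imwrite('pics/w7f3.png',big[310*4:440*4,270*4:390*4])
```

```text
[315.79255898 424.20301342]
[314.69940801 273.42011693]
[338.66199079 424.21743119]
[340.36523931 273.43780271]
[319.85866053 304.60066429]
[319.5159181  211.00365301]
[333.43779719 304.60979641]
[334.0472914 211.0140368]
```

View pics/w7f2.png

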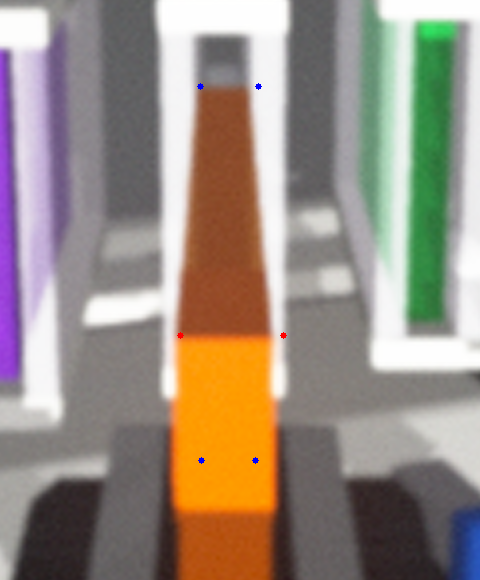

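View pics/w7f3.png

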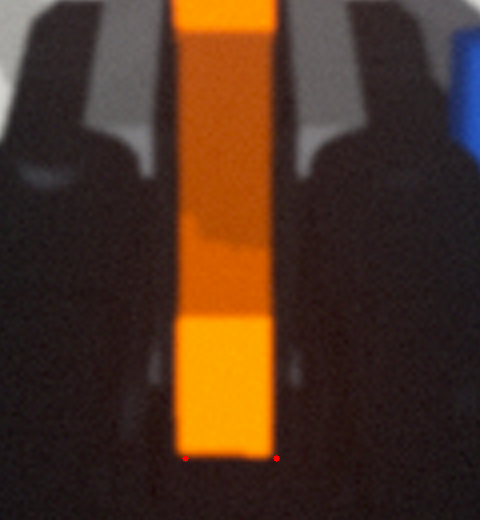

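```bash
cat >> h.py <<'E'
def sd(X): return rk(X,.5356,-.1783,.0594)
N=np.array([np.cos(np.radians(20)),0,np.sin(np.radians(20))])
SEAT=np.array([0,0,.034])
E
python3 - <<'E'
from fit import *
from h import *
def tri(a,b,z=None):
    u=[cv2.undistortPoints(np.array([[x]],float),K(P[n]),P[n]['dist']).ravel() for n,x in(('scene',a),('side',b))]
    M=[np.c_[cv2.Rodrigues(P[n]['rvec'])[0],P[n]['tvec']] for n in('scene','side')]
    X=cv2.triangulatePoints(M[0],M[1],u[0],u[1]).ravel();return X[:3]/X[3]
print('bottle cap',tri((185,161),(426,123)),'beaker rod tip',tri((239,279),(250,157)))
print('beaker',tri((263,342),(258,226)))
for k,(a,b) in {'pre':(.010,.040),'near':(.006,.008),'fin':(.0045,.0003)}.items():
    print(k,sd(SEAT+a*N+(b+.0763)*U)); delta(sd(SEAT+a*N+(b+.0763)*U),lean(3.4))
E
```

```text
bottle cap [ 0.3669765  -0.36787443  0.16198628] beaker rod tip [ 0.7798868  -0.10207682  0.20035121]
beaker [ 0.77136482 -0.07492282 -0.02229877]
pre [ 0.50527356 -0.18010351  0.14670645]
delta mm [-287.   -83.1   70. ] deg [ 0.    0.49 -1.34] dist 306.9 1.4
near [ 0.51244676 -0.17967692  0.11526821]
delta mm [-286.8  -87.2  102. ] deg [ 0.    0.49 -1.34] dist 316.6 1.4
fin [ 0.51366862 -0.17960426  0.10751955]
delta mm [-286.8  -88.7  109.7] deg [ 0.    0.49 -1.34] dist 319.6 1.4
```

servo_tool(
  targets="1 -20 0 0 0 0 0;1 -50 -5 0 0 0 0;1 -85 -20 0 0 0 0;1 -120 -35 0 0 0 0;1 -155 -50 0 0 0 0;1 -190 -65 10 0 0 -1;1 -225 -78 25 0 0.5 -1.3;1 -255 -83 45 0 0.5 -1.3;1 -278 -83 60 0 0.5 -1.3;1 -287 -83 68 0 0.5 -1.3",
)

```text
time: 12.7
tool_pos: [0.5043, -0.1831, 0.147]
tool_rot: [[-0.055, 0.939, 0.34], [0.999, 0.051, 0.019], [0.001, 0.341, -0.94]]
wrist_force: [-0.9, 1.1, -0.3]
gripper_width: 0.0074
```

servo_tool(
  targets="1 0 0 0 0 0 0;1 0 0 0 0 0 0",
)

```text
time: 12.9
tool_pos: [0.5047, -0.179, 0.1486]
tool_rot: [[-0.06, 0.938, 0.341], [0.998, 0.056, 0.022], [0.001, 0.341, -0.94]]
wrist_force: [-0.0, -0.1, -1.5]
gripper_width: 0.0076
```

```bash
cat > chk.py <<'E'
from fit3 import *
from h import *
import sys
tag=sys.argv[1]
s=get_state();p=read_camera('wrist');save(p,tag+'.png');pickle.dump((s,p),open(tag+'.pkl','wb'))
print(s['time'],s['tool_pos'],s['gripper_width'],np.round(s['wrist_force'],2))
for a,b in((.010,.040),(.006,.008),(.0045,.0003)): delta(sd(SEAT+a*N+(b+.0763)*U),lean(3.4),s)
q=wcam(s,p)
L=[sd(SEAT+np.array(x)/1000) for x in [[-20.5,60,56.4],[-20.5,-60,56.4],[0,60,0],[0,-60,0],[18.4,60,19.5],[18.4,-60,19.5]]]
A=np.array(s['tool_rot'])
B=(np.array([[x,y,76.3] for y in(-4,4) for x in(-28,28)])/1000)@A.T+s['tool_pos']
big=cv2.resize(cv2.cvtColor(p['frame'],cv2.COLOR_RGB2BGR),None,fx=4,fy=4,interpolation=cv2.INTER_CUBIC)
for i,u in enumerate(proj(q,np.array(list(L)+list(B)))): cv2.circle(big,tuple(int(v) for v in (u+.5)*4),3,[(0,0,255),(255,0,0)][i//6],-1)
c=big[140*4:340*4,240*4:430*4];cv2.imwrite(f'pics/{tag}f.png',cv2.resize(c,None,fx=.75,fy=.75))
q=read_camera('side');save(q,tag+'s.png')
a=cv2.imread(f'pics/{tag}s.png')[110:240,290:420];cv2.imwrite(f'pics/{tag}s.png',cv2.resize(a,None,fx=4,fy=4,interpolation=cv2.INTER_CUBIC))
E
python3 chk.py w8
```

```text
12.9 [ 0.50467476 -0.1790415   0.14857108] 0.007632115093802768 [-0.02 -0.09 -1.46]
delta mm [-1.1 -0.1  1.9] deg [-0.04 -0.08 -0.01] dist 2.2 0.1
delta mm [-1.1 -4.1 33.9] deg [-0.04 -0.08 -0.01] dist 34.2 0.1
delta mm [-1.2 -5.6 41.6] deg [-0.04 -0.08 -0.01] dist 42.0 0.1
```

View pics/w8f.png

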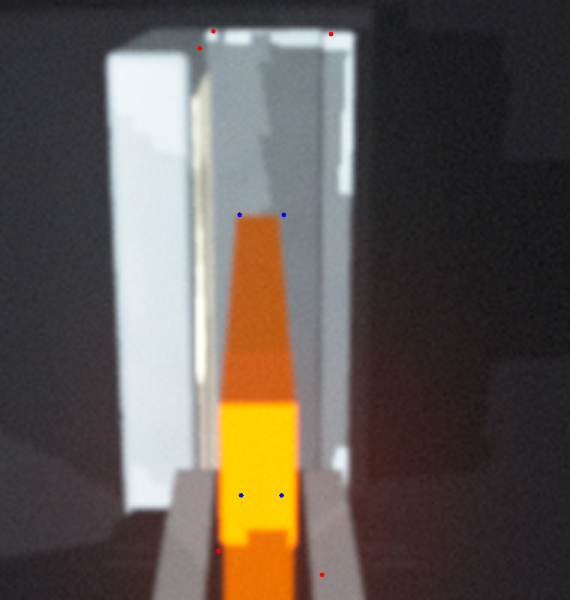

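View pics/w8s.png

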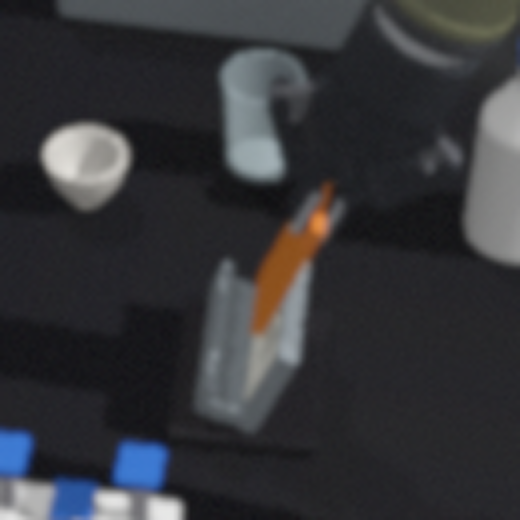

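servo_tool(
  targets="1 -1 -2 8 0 0 0;1 -1 -2 16 0 0 0;1 -1 -2 24 0 0 0;1 -1 -2 30 0 0 0;1 -1 -2 34 0 0 0;1 -1 -2 36 0 0 0;1 -1 -2 37 0 0 0;1 -1 -2 37 0 0 0",
)

```text
time: 13.8
tool_pos: [0.5156, -0.1806, 0.1131]
tool_rot: [[-0.059, 0.938, 0.341], [0.998, 0.055, 0.02], [0.0, 0.342, -0.94]]
wrist_force: [-0.4, -0.1, -1.6]
gripper_width: 0.0078
```

```bash
python3 chk.py w9
```

```text
13.8 [ 0.51558957 -0.18058821  0.11314255] 0.007761448404847195 [-0.41 -0.14 -1.6 ]
delta mm [  1.1   1.8 -35.1] deg [-0.   -0.01 -0.05] dist 35.1 0.1
delta mm [ 1.1 -2.2 -3.1] deg [-0.   -0.01 -0.05] dist 3.9 0.1
delta mm [ 1.1 -3.7  4.6] deg [-0.   -0.01 -0.05] dist 6.0 0.1
```

View pics/w9f.png

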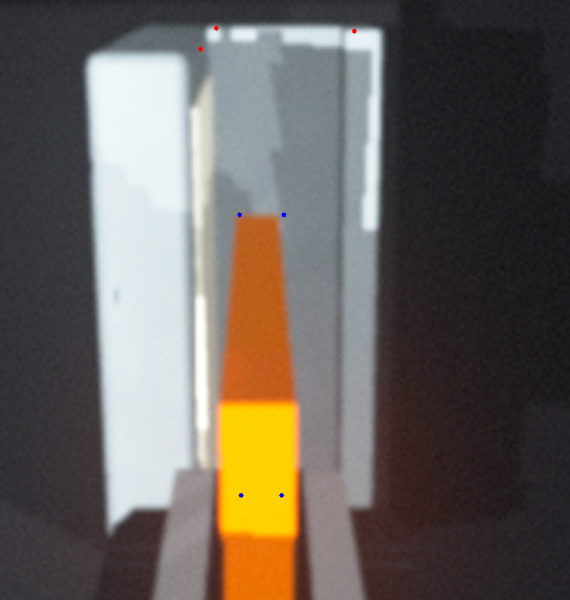

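View pics/w9s.png

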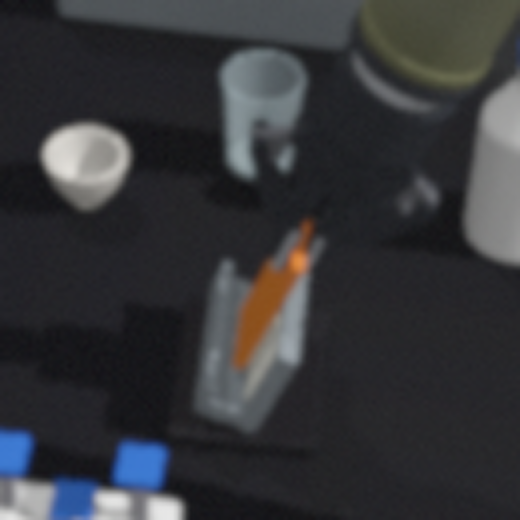

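servo_tool(
  targets="1 0 -1.5 1.5 0 0 0;1 0 -1.5 3 0 0 0;1 0 -1.5 4 0 0 0;1 0 -1.5 4 0 0 0",
)

```text
time: 14.3
tool_pos: [0.5155, -0.1805, 0.1087]
tool_rot: [[-0.059, 0.938, 0.341], [0.998, 0.055, 0.021], [0.001, 0.342, -0.94]]
wrist_force: [-0.7, 0.3, -1.2]
gripper_width: 0.0077
```

servo_tool(
  targets="1 0 0 0.5 0 0 0;1 0 0 1 0 0 0;1 0 0 1 0 0 0",
)

```text
time: 14.6
tool_pos: [0.5157, -0.1806, 0.1085]
tool_rot: [[-0.058, 0.938, 0.342], [0.998, 0.055, 0.02], [0.0, 0.342, -0.94]]
wrist_force: [-3.6, 0.5, 6.6]
gripper_width: 0.0076
```

servo_tool(
  targets="1 0 -0.5 -0.5 0 0 0;1 0 -1 -0.5 0 0 0;1 0 -1.5 -0.5 0 0 0;1 0 -2 -0.5 0 0 0;1 0 -2 -0.5 0 0 0",
)

```text
time: 15.1
tool_pos: [0.5141, -0.1807, 0.1079]
tool_rot: [[-0.059, 0.938, 0.342], [0.998, 0.055, 0.02], [0.0, 0.343, -0.939]]
wrist_force: [0.0, 0.3, 1.4]
gripper_width: 0.0078
```

servo_tool(
  targets="1 0 -0.5 0 0 0 0;1 0 -1 0 0 0 0;1 0 -1.5 0 0 0 0;1 0 -1.5 0 0 0 0",
)

```text
time: 15.5
tool_pos: [0.5128, -0.1808, 0.1075]
tool_rot: [[-0.059, 0.938, 0.342], [0.998, 0.055, 0.02], [0.0, 0.343, -0.939]]
wrist_force: [2.2, 0.2, 2.3]
gripper_width: 0.0073
```

servo_tool(
  targets="1 0 -0.5 0 0 0 0;1 0 -0.8 0 0 0 0;1 0 -0.8 0 0 0 0",
)

```text
time: 15.8
tool_pos: [0.5126, -0.1808, 0.1074]
tool_rot: [[-0.059, 0.937, 0.343], [0.998, 0.056, 0.02], [-0.0, 0.344, -0.939]]
wrist_force: [4.0, 0.4, 2.0]
gripper_width: 0.0079
```

```bash
python3 chk.py w10
```

```text
15.8 [ 0.51262769 -0.18082624  0.10740289] 0.007930367597914486 [3.99 0.39 1.96]
delta mm [  1.1   6.6 -39.4] deg [ 0.09  0.02 -0.01] dist 40.0 0.1
delta mm [ 1.2  2.6 -7.4] deg [ 0.09  0.02 -0.01] dist 8.0 0.1
delta mm [1.2 1.1 0.3] deg [ 0.09  0.02 -0.01] dist 1.6 0.1
```

View pics/w10f.png

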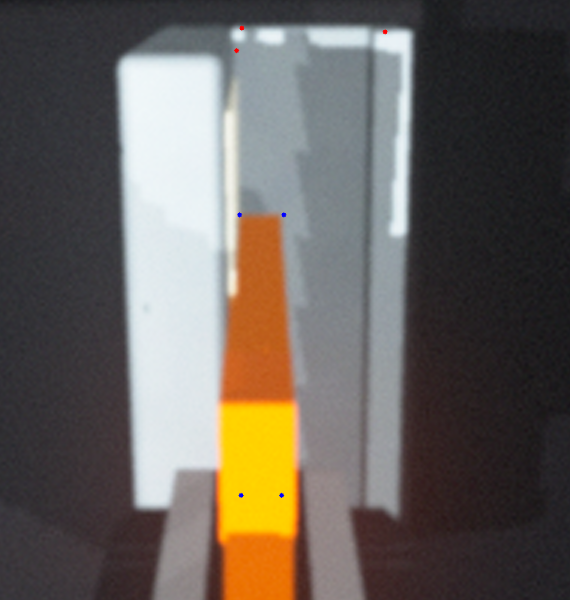

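servo_tool(
  targets="0.88 0 0.4 0 0 0 0;0.85 0 0.4 0 0 0 0;0.8 0 0.4 0 0 0 0;0.75 0 0.4 0 0 0 0;0.75 0 0.4 0 0 0 0",
)

```text
time: 16.4
tool_pos: [0.5116, -0.1807, 0.1068]
tool_rot: [[-0.058, 0.938, 0.341], [0.998, 0.055, 0.021], [0.001, 0.341, -0.94]]
wrist_force: [-1.2, 0.1, -0.1]
gripper_width: 0.0212
```

```bash
python3 chk.py w11
```

```text
16.4 [ 0.5115703  -0.18067266  0.10679559] 0.02121024417410545 [-1.18  0.07 -0.12]
delta mm [  1.    7.7 -39.6] deg [-0.05 -0.03 -0.07] dist 40.4 0.1
delta mm [ 0.9  3.8 -7.6] deg [-0.05 -0.03 -0.07] dist 8.6 0.1
delta mm [0.9 2.3 0.1] deg [-0.05 -0.03 -0.07] dist 2.5 0.1
```

View pics/w11f.png

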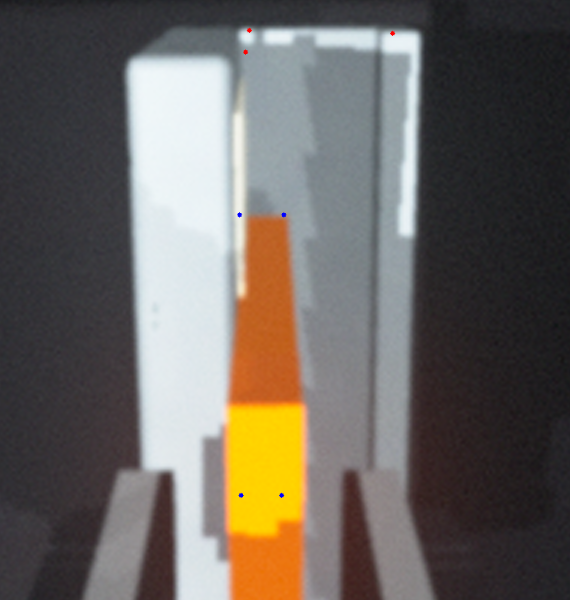

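View pics/w11s.png

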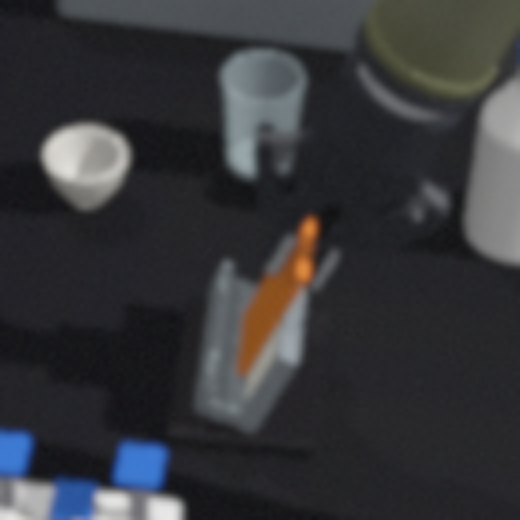

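servo_tool(
  targets="0.75 0 0 -5 0 0 0;0.75 0 0 -20 0 0 0;0.75 0 0 -40 0 0 0;0.75 0 0 -70 0 0 0;0.75 0 0 -110 0 0 0;0.75 0 0 -140 0 0 0;0.75 70 0 -160 0 0 0;0.75 70 0 -160 0 0 0;0.75 70 0 -160 0 0 0",
)

```text
time: 17.4
tool_pos: [0.4528, -0.1112, 0.2589]
tool_rot: [[-0.063, 0.937, 0.343], [0.998, 0.059, 0.022], [0.0, 0.344, -0.939]]
wrist_force: [-0.0, -0.7, -1.0]
gripper_width: 0.0214
```

Run:
```python
from h import *
for n in('scene','side','wrist'):
    p=read_camera(n);save(p,f'end_{n}.png')
s=get_state();print(s['time'],s['tool_pos'])
a=cv2.imread('pics/end_scene.png')[190:330,190:390];b=cv2.imread('pics/end_side.png')[130:310,250:420]
cv2.imwrite('pics/e1.png',cv2.resize(a,None,fx=4,fy=4,interpolation=cv2.INTER_CUBIC));cv2.imwrite('pics/e2.png',cv2.resize(b,None,fx=3.3,fy=3.3,interpolation=cv2.INTER_CUBIC))
```

```text
17.55 [ 0.45324227 -0.11464187  0.25762251]
```

View pics/e1.png

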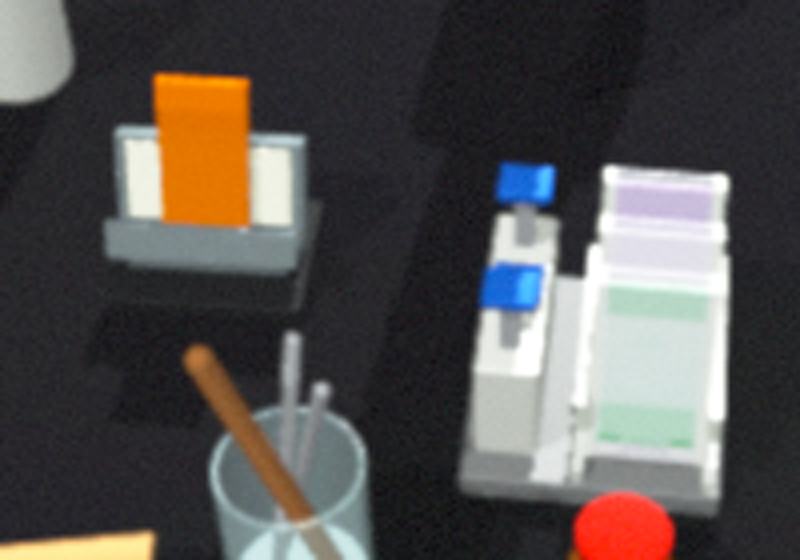

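View pics/e2.png

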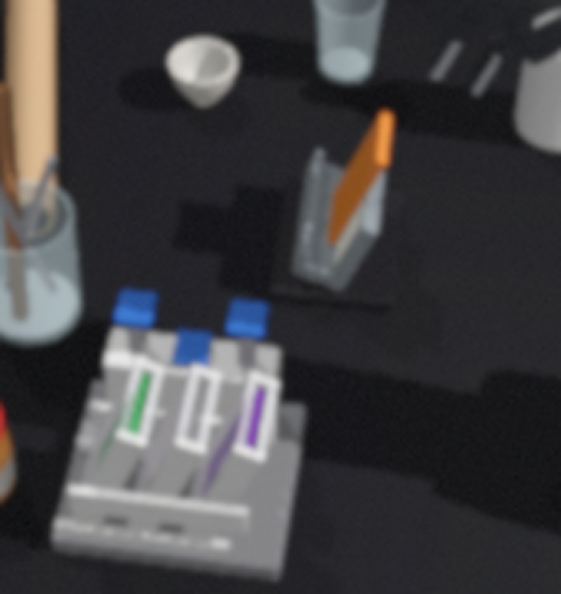

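View pics/end_wrist.png

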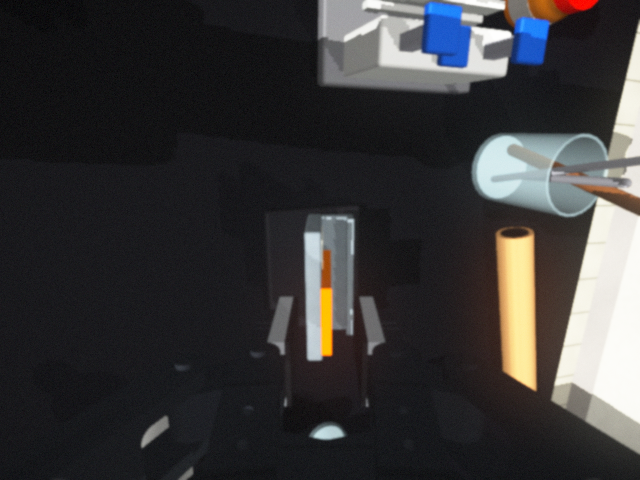

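```bash
python3 -c "
from station import *
print(close_job())"
```

```text
the job is handed in; nothing more can be done
None
```

The amber glass is on the stand's ledge, leaning against the lit panel, and I handed the job in at about 17.6 s. `close_job` reports no verdict, so the checks below are from my own pictures and readings.

- **Ejecting:** The amber glass was in the middle pocket. I pressed key1 to its stop; the highest wrist force I read was about 12 N. The side picture then showed the glass raised.
- **Lifting out:** I gripped it by its top edge at 20 N, with the tool tilted 20° to match the slot, and slid it up along the lean. I estimate its bottom edge ended about 170 mm above the bench. The wrist picture showed it in the expected place in the fingers to about 0.5 mm, with no tilt.
- **Placing:** I lowered it until it touched the ledge (about 9 N), moved it back until it touched the panel (about 4 N), then opened the fingers and withdrew.
- **Last pictures:** The glass stands square and flush against the panel, roughly 3 mm off centre by eye. The green and violet glasses are in their pockets, the bystanders in view look untouched, and the gripper is clear of everything.
- **Disagreement:** The stand as I measured it was 1 to 1.5 mm off from the close-up view and the contact point. I settled that by force contact. The fixed cameras and the wrist camera also differed by 2 to 3 mm and about 1° on the block's pose, and I used the wrist camera's values.

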